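# Lock a lino block into the proofing bed with the ratchet bar and cam

## Robot

A 7-joint arm with a two-finger parallel gripper is mounted at the origin on the work surface; the furniture and walls round the work are solid. World frame = base frame: x ahead of the robot, y to its left, z up, the work surface at z = 0. Lengths are in m, angles in rad, forces in N, time in s.
With the tool pointing down it reaches from about 0.4 to 0.875 m from the base axis. Payload 19.3 kg.
Tool frame: the origin (TCP) lies at the very end of the fingers, on their centre line; the grasp point (between the pads) lies 19 mm behind it; z points along the fingers, y is the line along which they close (so a half turn about z gives the same grasp; the last joint's range is limited). The gripper opens to 85 mm and grips with 20 to 120 N. Pads are 22 mm wide; open, the fingers measure 114 mm over their backs; the gripper's body (76 mm by 85 mm) begins 54 mm behind the grasp point. The pads swing forward as they close: fully open they stand 13 mm farther back than shut.
Start: joints at [1.097, 0.521, -0.036, 1.599, 0.021, 1.021, -0.113], TCP at [0.246, -0.575, 0.209] pointing down, gripper open.
Joint ranges: [-2.91, 2.91], [-0.3, 2.13], [-1.5, 1.42], [0.17, 2.43], [-1.26, 4.41], [0.16, 1.93], [-2.52, 2.52]. Speed limits (rad/s): [1.89, 1.89, 2.39, 2.39, 3.01, 3.01, 3.01].

## Interface

Orientations are given as [roll, pitch, yaw] about the fixed x, y, z axes, in that order (R = Rz(yaw) Ry(pitch) Rx(roll)).
In Python, from workcell import monitor, optics, job_done gives the robot as it stands.
- The arm moves only by the shell command python3 -m handwheel 'ROWS' [FORCE]. ROWS is JSON, a list of rows, each an object of numbers: "dx", "dy", "dz": the shift along the tool's x, y, z in cm; "wx", "wy", "wz": the turn, a rotation vector about the tool's x, y, z in rad; "claw": the opening in per cent of the stroke, from 0 (shut) to 100 (fully open). A call has 1 to 8 rows; each row shifts and turns the commanded pose from where the row before left it, along the tool's axes as they then stand; what a row does not reach is not made up. A row lasts 1/8 s, in which the tool goes at most 62.5 mm and 10.7 degrees, less where a joint would pass 70% of its speed; a pose out of reach is approached as far as the arm can. A call with a gripper value outside its range is refused whole. The fingers move at their own pace and stop on an object; FORCE is the grip in N (left out, the last holds). Time passes only in rows, so rows that do not move let the fingers close. It gives the time, the measured TCP pose, the force, the opening and the grip force at its end, in the units of the state.
- monitor.observe(): the state, without advancing time (a new reading comes with each control period).
- optics.grab_frame(name): name is "side" or "top" or "wrist"; returns a dict with "frame" (384x512x3 uint8, blue, green, red), "fovy" (degrees; the focal length in pixels is half the picture's height over the tangent of half this angle, whatever the lens; pixels are square), "cx", "cy" (the principal point, pixels), "R" (3x3) and "t" (3): a world point X has camera coordinates R X + t. Camera axes: x right, y down, z forward; pixel columns grow to the right and rows downward; lengths in m; the calibration is good to about 2 mm. The wrist camera is an equidistant fisheye: a pixel r from the principal point sees the ray r / f radians off the axis. A picture is of the moment at which its call begins. There is no depth.
- job_done(): hands the job in; it is judged then, once.
Trained networks look in the newest picture that a camera, given by its name, has taken for a name from the list of things; names that differ only in an ending like _2 or _b are one class to them, and where a whole thing is asked for, a point or a joint stands for the part that bears it (a point fixed in the world has none). Each returns a list of dicts, best first, with "p" (0 to 1); they miss things now and then, are a little off and sometimes report something else, mostly with a low value. They report only what shows in the picture. A call takes as long as a camera call. They do not tell look-alikes from the thing itself.
- optics.masks_of(name, camera): "region" (384x512 bool, what is visible of it) and "rect" ([left, top, width, height] in pixels, round what is visible of it).
The state is a dict: "clock": time; "qpos": joint angles; "qd": joint speeds; "joint_efforts": joint torques, N m; "position": TCP position; "tool_rot": TCP orientation; "force": force on the tool from outside, world axes, zero at the start; "moment": the same for the moment, N m; "grip_width": finger opening in m; "finger_force": force on a finger pad.
Only numpy, scipy, OpenCV 4.12 (cv2) and the standard library are available. Lean on these libraries where they do the work, as an engineer would, in place of code of your own. Each camera call takes 0.05 s, during which the arm holds its last target. There are 200 camera calls.

## Task

Lock up the lino block for proofing: lay it face up on the steel bed at the head, long side along the bed and centred on the scribed line, and lay the wooden spacer across the bed right behind it, centred too. Then push the green lock-up bar up its rack until it has pressed spacer and block hard against the head, let go so that the clicking pawl alone holds it, and swing the red-knobbed cam lever a full quarter turn clockwise to draw everything tight. Leave the jars, bottles and the primer tin standing where they are.

Things in the scene. Friction and masses are not known exactly. Their poses are not given: they have to be found in the camera images.
- bed: Proofing bed fixed to the table: dark wood base 262 x 164 mm, bright steel plate (top z = 14 mm), green head casting across one end (40 mm tall), a rail along each side (inner faces y = -62 and 62 mm, up to 26 mm tall). Origin: centre of its underside. x points along the bed towards the head (the push direction), y across, z up. A black line is scribed along y = 0.
- bed_mark (a point): Foot of the head's steel face on the scribed line, at bed x = 103 mm, z = 14 mm; the block is pressed against this face. Axes as the bed's.
- bar (a joint): Travel of the lock-up bar along bed +x, m, 0 to 0.076 (starts 0 to 0.02). It spans the rails, 34 mm thick, 46 mm tall, its centre at bed x = -103 mm + travel; 1.5 N friction. From 0.026 on its sprung pawl clicks over the 6 mm rack teeth of the +y rail (up to 3 N more) and blocks return past the last tooth. The pad meets a closed-up spacer at 0.065; caught positions 0.0575, 0.0635, 0.0695.
- bar_push (a point): Centre of the wooden push plate on the rear (-x) face of the bar: 50 mm wide, 24 mm tall, 32 mm above the table; axes as the bed's. Push here towards bed +x. The brass thumb tab at the +y end of the bar would free the pawl.
- pad (a joint): Play of the sprung pad on the cam-driven rods that carry it, m: 0 = springs relaxed, negative = springs pressed together (down to -0.022), 1.2 N per mm.
- pad_face (a point): Middle of the cork face of the steel pad in front of the bar (100 mm wide, 16 to 40 mm above the table); at rest 41 mm ahead (+x) of the bar's centre; axes as the bed's.
- cam (a joint): Angle of the cam lever on the bar, rad: 0 = open, pointing to bed -y along the bar (starts 0 to 0.25); 1.57 = locked, pointing to bed -x, away from the head. It turns clockwise seen from above about the bar's centre (bed y = 0) and drives the pad forward 10 mm. It needs about 3 N at the knob and stays where it is left near its ends.
- cam_knob (a point): Centre of the upright red knob at the end of the cam lever: 19 mm across, 57 to 84 mm above the table, centre 70 mm above it, 65 mm from the cam's axis. The lever below it is 48 to 54 mm above the table.
- block_center (a point): Centre of the printing block: light wood faced with red-brown lino cut with a black leaf; loose, 78 (its x) x 56 (its y) x 23 mm tall, about 0.12 kg, lying face up. Its x goes along the bed's x, either way round.
- furniture_center (a point): Centre of the spacer: a plain brown wooden bar, loose, 22 (its x) x 60 (its y) x 20 mm tall, about 0.05 kg. Its 60 mm length goes across the bed.
- primer_tin: To be left alone: round tin of black primer, 78 mm across, 74 mm tall (one of the three things that may stand in each other's place). Origin at the centre of its underside.
- green_jar: To be left alone: pigment jar with black lid, 56 mm across, 89 mm tall. Origin at the centre of its underside.
- cork_jar: To be left alone: pigment jar with cork stopper, 46 mm across, 71 mm tall. Origin at the centre of its underside.
- thinner: To be left alone: clear bottle with yellow cap, 63 mm across, 232 mm tall. Origin at the centre of its underside.
- dropper: To be left alone: amber dropper bottle, 33 mm across, 102 mm tall. Origin at the centre of its underside.
Mind the look-alikes: they are no part of the job. Of the things that look like the part that bears block_center, the larger one is meant.

How it is judged:
On the way, in this order (a step that is already met when the one before it is completed fails the run):
1. the block lies flat on the bed near the head and the spacer flat behind it, between block and bar, both centred and square, the lock-up bar still back (angle between each of block_center, furniture_center's own z axis and vertical below 0.06 rad and z of block_center in the frame of bed between 0.0225 and 0.0285 m and z of furniture_center in the frame of bed between 0.021 and 0.027 m and y of block_center in the frame of bed between -0.012 and 0.012 m and y of furniture_center in the frame of bed between -0.015 and 0.015 m and x of block_center in the frame of bed above 0.035 m and x of furniture_center in the frame of bed between -0.06 and 0.0165 m and angle between the x axis of each of block_center, furniture_center and the x axis of bed, either way round below 0.2 rad and value of joint bar below 0.045 m), for 0.2 s.
2. the bar has pressed spacer and block against the head and, let go, stays caught by its pawl, the cam still open (angle between each of block_center, furniture_center's own z axis and vertical below 0.06 rad and z of block_center in the frame of bed between 0.0225 and 0.0285 m and z of furniture_center in the frame of bed between 0.021 and 0.027 m and y of block_center in the frame of bed between -0.012 and 0.012 m and y of furniture_center in the frame of bed between -0.015 and 0.015 m and x of block_center in the frame of bed above 0.061 m and x of furniture_center in the frame of bed above 0.01 m and angle between the x axis of each of block_center, furniture_center and the x axis of bed, either way round below 0.07 rad and value of joint bar above 0.06 m and value of joint cam below 0.6 rad and contact force between the fingers and anything else below 0.3 N), for 0.2 s.
At the end, for the whole second after the job is handed in: Block face up, flat, against the head (within 3 mm and 4 deg, 12 mm of the centre line); spacer flat behind it (4 mm, 4 deg, 15 mm of the line); bar caught by its pawl at 0.060 m or more; cam past 1.4 rad; pad springs pressed together by more than 4 mm (angle between each of block_center, furniture_center's own z axis and vertical below 0.06 rad and z of block_center in the frame of bed between 0.0225 and 0.0285 m and z of furniture_center in the frame of bed between 0.021 and 0.027 m and y of block_center in the frame of bed between -0.012 and 0.012 m and y of furniture_center in the frame of bed between -0.015 and 0.015 m and x of block_center in the frame of bed above 0.061 m and x of furniture_center in the frame of bed above 0.01 m and angle between the x axis of each of block_center, furniture_center and the x axis of bed, either way round below 0.07 rad and value of joint bar above 0.06 m and value of joint cam above 1.4 rad and value of joint pad below -0.004 m and velocity of joint bar below 0.005 m/s); the robot touches nothing.
It fails at once if a jar, a bottle or the primer tin is moved by more than 30 mm or tipped (distance of any of primer_tin, green_jar, cork_jar, thinner, dropper from where it was at the start of the episode above 0.03 m or angle between any of primer_tin, green_jar, cork_jar, thinner, dropper's own z axis and vertical above 0.3 rad).
It also fails if it takes over 72 s, if anything falls off the work surface, if the arm or the gripper's body presses on something with over 40 N, if the wrist force passes 120 N, or if a joint passes its speed limit or range.

## Working session

There is one attempt and no reset: what is moved stays moved. The work goes in short steps, Python scripts to look and compute and a shell command to move; the robot and the scene stay as the last step left them, time stands still between calls to the robot, and variables do not carry over. Pictures are saved under pics/ and viewed, at most 10 in all, crops included, and the job is handed in when it is done.

```bash
mkdir -p pics; ls
cat > h.py <<'E'
import numpy as np, cv2
from workcell import monitor, optics, job_done
from scipy.spatial.transform import Rotation as Rn
def grab(n,save=None):
    g=optics.grab_frame(n)
    if save: cv2.imwrite('pics/'+save,g['frame'])
    return g
def ray(g,u,v):
    f=192/np.tan(np.radians(g['fovy'])/2); R=np.array(g['R']);t=np.array(g['t'])
    d=np.array([u-g['cx'],v-g['cy']],float)
    if g.get('fish'):
        r=np.hypot(*d);th=r/f; c=np.r_[np.sin(th)*d/max(r,1e-9),np.cos(th)]
    else: c=np.r_[d/f,1]
    return -R.T@t, R.T@c
def hit(g,u,v,z):
    o,d=ray(g,u,v); return o+d*(z-o[2])/d[2]
def proj(g,X):
    f=192/np.tan(np.radians(g['fovy'])/2); c=np.array(g['R'])@np.array(X)+np.array(g['t'])
    if g.get('fish'):
        th=np.arctan2(np.hypot(c[0],c[1]),c[2]); return np.array([g['cx'],g['cy']])+f*th*c[:2]/np.hypot(c[0],c[1])
    return np.array([g['cx']+f*c[0]/c[2],g['cy']+f*c[1]/c[2]])
E
python3 - <<'E'
from h import *
a=grab('side'); b=grab('top')
cv2.imwrite('pics/a.png',cv2.resize(a['frame'],(800,600))); cv2.imwrite('pics/b.png',cv2.resize(b['frame'],(800,600)))
for g,n in((a,'side'),(b,'top')):
    print(n,g['fovy'],np.round(-np.array(g['R']).T@np.array(g['t']),3),np.round(g['R'],2).tolist())
    for k in 'bed bar pad cam cam_knob bar_push block_center furniture_center primer_tin green_jar cork_jar thinner dropper'.split():
        for m in optics.masks_of(k,n):
            if m['p']<.2: continue
            ys,xs=np.nonzero(m['region']); print(k,round(m['p'],2),m['rect'],len(xs),round(xs.mean(),1),round(ys.mean(),1),np.round(hit(g,xs.mean(),ys.mean(),.02),3))
print(monitor.observe())
E
```

```text
pics
side 56.591935020259115 [ 0.334 -0.647  0.662] [[0.97, -0.26, 0.0], [-0.16, -0.62, -0.76], [0.2, 0.74, -0.64]]
bed 0.87 [224.2, 160.7, 63.5, 72.7] 4352 256.0 197.9 [0.536 0.052 0.02 ]
bed 0.25 [284.5, 140.6, 14.3, 26.7] 264 290.8 154.3 [0.699 0.226 0.02 ]
bar 0.67 [225.1, 199.9, 65.5, 22.4] 1301 258.0 210.5 [0.528 0.003 0.02 ]
pad 0.65 [240.6, 199.6, 34.5, 1.7] 56 260.9 201.7 [0.544 0.034 0.02 ]
pad 0.21 [200.7, 126.9, 22.7, 31.9] 698 210.1 144.3 [0.461 0.348 0.02 ]
cam 0.55 [252.1, 195.7, 35.5, 15.5] 257 270.2 204.8 [0.565 0.016 0.02 ]
bar_push 0.9 [224.4, 196.3, 67.8, 26.0] 1321 258.2 210.2 [0.528 0.004 0.02 ]
block_center 0.86 [214.0, 277.9, 43.0, 35.5] 1099 235.6 294.3 [ 0.414 -0.228  0.02 ]
block_center 0.58 [174.2, 202.3, 28.9, 22.7] 308 186.9 212.5 [0.347 0.043 0.02 ]
furniture_center 0.83 [292.7, 258.6, 10.2, 28.7] 315 297.3 272.9 [ 0.557 -0.21   0.02 ]
primer_tin 0.89 [198.0, 129.2, 23.1, 30.7] 707 210.0 144.3 [0.461 0.348 0.02 ]
green_jar 0.8 [272.5, 125.1, 15.0, 28.2] 416 280.0 140.5 [0.691 0.312 0.02 ]
cork_jar 0.95 [328.9, 218.3, 22.5, 30.8] 495 338.6 232.9 [ 0.696 
[... 1540 characters left out ...]
0.02 ]
{'clock': 1.4, 'qpos': array([ 1.09680457,  0.52141495, -0.03628116,  1.59951993,  0.02117797,
        1.02108622, -0.11280135]), 'qd': array([-0.0019148 , -0.00083035,  0.00230485,  0.00072788,  0.00158575,
       -0.0017216 ,  0.00080769]), 'joint_efforts': array([-8.42970185e-04, -9.26844049e+01,  1.97777867e+00, -3.70250773e+01,
        1.79521681e-02,  1.97869907e-03, -3.21156324e-05]), 'position': array([ 0.24553321, -0.57473196,  0.20897452]), 'tool_rot': array([-3.14154749e+00, -6.80835681e-06,  4.03719999e-01]), 'force': array([0.13463398, 0.18969801, 0.45152352]), 'moment': array([-0.0399706 , -0.03395928,  0.00052392]), 'finger_force': 0.0, 'grip_width': 0.0853171576012667}
```

```bash
sleep 1; ls pics
```

```text
a.png
b.png
```

View pics/a.png

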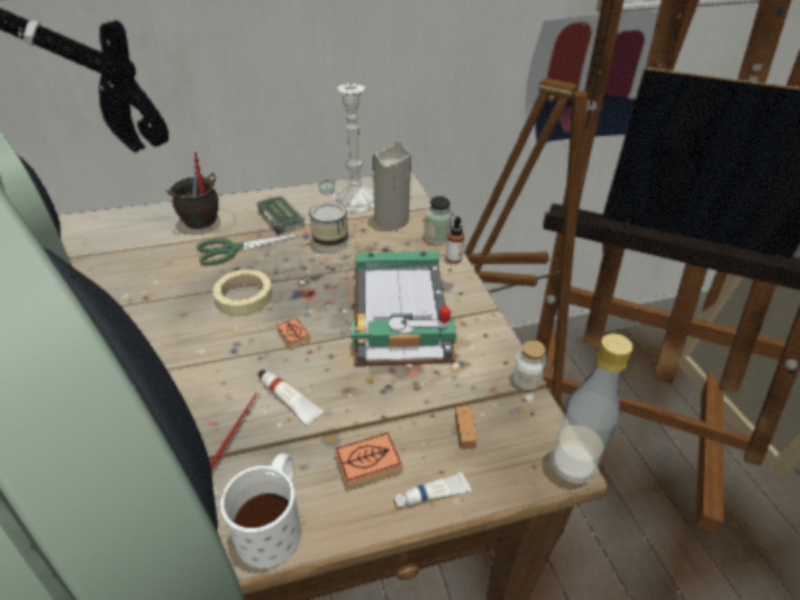

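View pics/b.png

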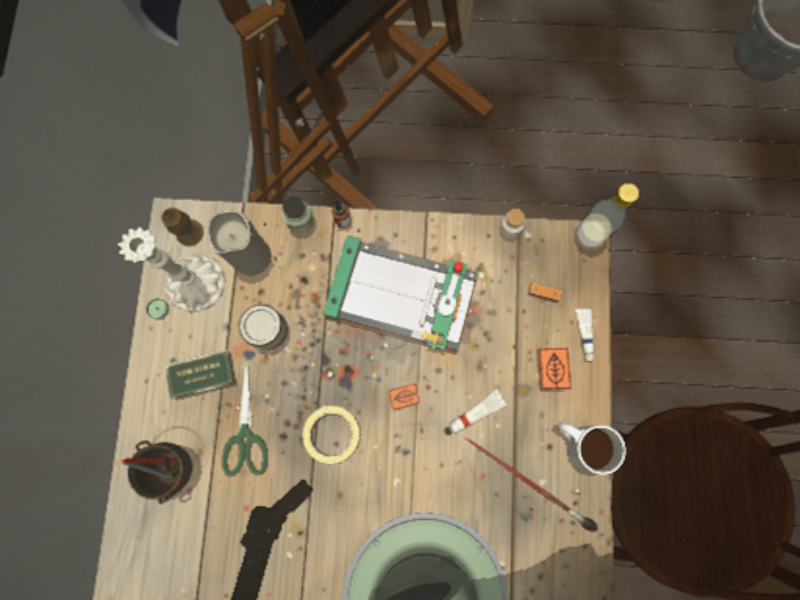

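The side view shows the large leaf block at about (368,458) and the spacer at (466,426). The bed is at (400,310), with the bar near (405,333) and the red knob at (445,315). The top view shows a smaller look-alike block at (404,397), so the larger one at (555,368) is the part I need. Next I get coarse poses.

```bash
cat >> h.py <<'E'
def rect(g,m,z):
    ys,xs=np.nonzero(m['region']); P=np.array([hit(g,u,v,z)[:2] for u,v in zip(xs,ys)])
    (c,s,a)=cv2.minAreaRect((P*1000).astype(np.float32)); return np.round(np.array(c)/1000,4),np.round(s,1),round(a,1)
def go(x,y,z,yaw):
    "total move in present tool axes (cm), then the turn wz"
    s=monitor.observe(); R=Rn.from_euler('xyz',s['tool_rot']).as_matrix()
    d=R.T@(np.array([x,y,z])-s['position'])*100
    Rt=Rn.from_euler('xyz',[np.pi,0,yaw]).as_matrix(); w=Rn.from_matrix(R.T@Rt).as_rotvec()
    print('t',round(s['clock'],2),'d cm',np.round(d,2),'w',np.round(w,3),'now',np.round(s['position'],4),np.round(s['tool_rot'],3))
E
python3 - <<'E'
from h import *
for n in('side','top'):
    g=grab(n)
    for k,z in (('block_center',.023),('furniture_center',.02),('bed',.014)):
        for m in optics.masks_of(k,n)[:2]: print(n,k,round(m['p'],2),rect(g,m,z))
go(.41,-.2,.25,.4)
E
```

```text
side block_center 0.71 (array([0.5314, 0.0311]), array([19.9, 99.4]), 75.2)
side block_center 0.7 (array([ 0.413 , -0.2276]), array([81. , 68.9]), 5.7)
side bed 0.84 (array([0.5432, 0.0817]), array([305. , 176.8]), 78.3)
top block_center 0.92 (array([ 0.4159, -0.2198]), array([78.4, 60. ]), 4.5)
top block_center 0.58 (array([0.3496, 0.0548]), array([38.2, 53.7]), 19.7)
top furniture_center 0.73 (array([0.5446, 0.0725]), array([265.7, 174.4]), 78.6)
top furniture_center 0.67 (array([ 0.5327, -0.0074]), array([ 61.1, 164.3]), 74.8)
top bed 0.87 (array([0.5461, 0.0719]), array([270.5, 180.9]), 78.0)
t 1.8 d cm [ 29.84 -28.    -4.1 ] w [-0.     0.     0.004] now [ 0.2456 -0.5747  0.209 ] [-3.142  0.     0.404]
```

```bash
python3 -m handwheel '[{"dx":4.07,"dy":-3.35,"dz":-0.5},{"dx":4.07,"dy":-3.35,"dz":-0.5},{"dx":4.07,"dy":-3.35,"dz":-0.5},{"dx":4.07,"dy":-3.35,"dz":-0.5},{"dx":4.07,"dy":-3.35,"dz":-0.5},{"dx":4.07,"dy":-3.35,"dz":-0.5},{"dx":4.07,"dy":-3.35,"dz":-0.5},{"dx":4.07,"dy":-3.35,"dz":-0.5}]'
python3 -m handwheel '[{"wz":0.16},{"wz":0.16},{}]'
python3 - <<'E'
from h import *
g=grab('wrist','w1.png'); g['fish']=1
print(g['fovy'],g['cx'],g['cy'],np.round(-np.array(g['R']).T@np.array(g['t']),3))
for k,z in (('block_center',.023),('furniture_center',.02),('bed',.014)):
    for m in optics.masks_of(k,'wrist')[:2]: print(k,round(m['p'],2),m['rect'],rect(g,m,z))
go(.415,-.222,.1,.08)
E
```

```text
65.70646984690485 257.43642757534565 189.55988884503074 [ 0.312 -0.547  0.373]
t 2.0 d cm [ 29.44 -25.78  10.9 ] w [-0.    -0.     0.324] now [ 0.2455 -0.5747  0.209 ] [-3.142 -0.     0.404]schema error: expected keys dx, dy, dz, wx, wy, wz, claw
schema error: expected keys dx, dy, dz, wx, wy, wz, claw
```

View pics/w1.png

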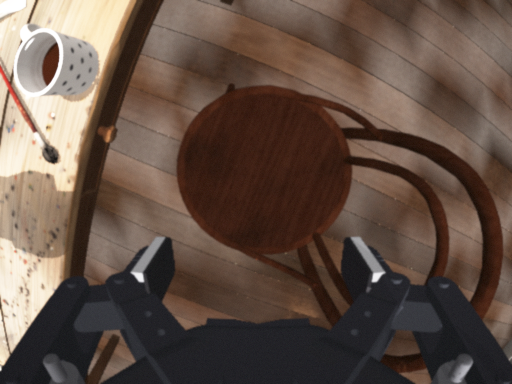

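The wrist view still shows the chair, with the table edge at the left (x≈110). The arm hasn't moved because each row needs all seven keys.

```bash
python3 -m handwheel '[{"dx":4.07,"dy":-3.35,"dz":-0.5,"wx":0,"wy":0,"wz":0,"claw":100},{"dx":4.07,"dy":-3.35,"dz":-0.5,"wx":0,"wy":0,"wz":0,"claw":100},{"dx":4.07,"dy":-3.35,"dz":-0.5,"wx":0,"wy":0,"wz":0,"claw":100},{"dx":4.07,"dy":-3.35,"dz":-0.5,"wx":0,"wy":0,"wz":0,"claw":100},{"dx":4.07,"dy":-3.35,"dz":-0.5,"wx":0,"wy":0,"wz":0,"claw":100},{"dx":4.07,"dy":-3.35,"dz":-0.5,"wx":0,"wy":0,"wz":0,"claw":100},{"dx":4.07,"dy":-3.35,"dz":-0.5,"wx":0,"wy":0,"wz":0,"claw":100},{"dx":4.07,"dy":-3.35,"dz":-0.5,"wx":0,"wy":0,"wz":0,"claw":100}]'
python3 -m handwheel '[{"dx":0,"dy":0,"dz":0,"wx":0,"wy":0,"wz":0.16,"claw":100},{"dx":0,"dy":0,"dz":0,"wx":0,"wy":0,"wz":0.16,"claw":100},{"dx":0,"dy":0,"dz":0,"wx":0,"wy":0,"wz":0,"claw":100}]'
python3 - <<'E'
from h import *
g=grab('wrist','w2.png'); g['fish']=1
print(g['fovy'],g['cx'],g['cy'],np.round(-np.array(g['R']).T@np.array(g['t']),3))
for k,z in (('block_center',.023),('furniture_center',.02),('bed',.014)):
    for m in optics.masks_of(k,'wrist')[:2]: print(k,round(m['p'],2),m['rect'],rect(g,m,z))
go(.415,-.222,.1,.08)
E
```

```text
clock: 3.0
position: [0.4403, -0.1989, 0.2494]
tool_rot: [3.141, -0.0, 0.404]
force: [0.8, -1.5, -0.2]
grip_width: 0.0852
finger_force: 0.0
clock: 3.38
position: [0.4398, -0.2002, 0.2491]
tool_rot: [3.141, -0.0, 0.085]
force: [0.4, 0.1, -0.8]
grip_width: 0.0854
finger_force: 0.0
65.70646984690485 257.43642757534565 189.55988884503074 [ 0.511 -0.194  0.413]
block_center 0.79 [76.0, 184.4, 32.9, 32.7] (array([0.3565, 0.0474]), array([39. , 61.4]), 18.7)
block_center 0.7 [249.8, 143.4, 42.9, 60.2] (array([ 0.42  , -0.2204]), array([80.8, 55.6]), 4.5)
bed 0.93 [6.5, 21.2, 171.0, 132.6] (array([0.5413, 0.0837]), array([294.9, 183.4]), 78.1)
bed 0.38 [105.1, 33.3, 35.4, 76.7] (array([0.5544, 0.0017]), array([ 34.8, 111.9]), 81.8)
t 3.58 d cm [-2.64  1.93 14.9 ] w [-0.    -0.     0.006] now [ 0.4396 -0.2005  0.249 ] [-3.142 -0.     0.086]
```

View pics/w2.png

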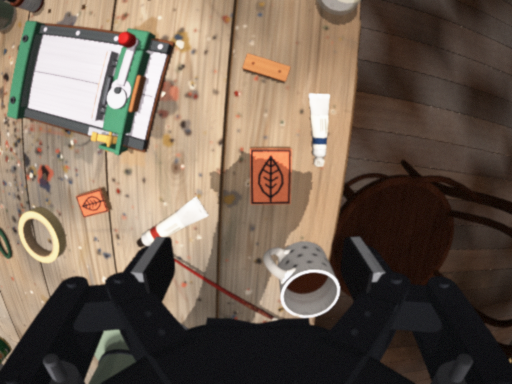

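The wrist view shows the block at (270,175), the spacer at (267,67), and the bed at (90,85) with its knob at (125,38). I'll refine the block and spacer by colour.

```bash
cat >> h.py <<'E'
def orange(g,box,z,lo=(3,110,90),hi=(20,255,255)):
    x0,y0,x1,y1=box; hsv=cv2.cvtColor(g['frame'],cv2.COLOR_BGR2HSV); m=np.zeros((384,512),np.uint8)
    m[y0:y1,x0:x1]=cv2.inRange(hsv,lo,hi)[y0:y1,x0:x1]
    n,l,s,c=cv2.connectedComponentsWithStats(m); i=1+s[1:,4].argmax(); l=l==i
    cs,_=cv2.findContours(l.astype(np.uint8),cv2.RETR_EXTERNAL,cv2.CHAIN_APPROX_NONE)
    P=np.array([hit(g,*p[0],z)[:2] for p in max(cs,key=len)]); c,sz,a=cv2.minAreaRect((P*1000).astype(np.float32))
    print(s[i].tolist(),np.round(c,1),np.round(sz,1),round(a,1))
E
python3 - <<'E'
from h import *
g=grab('wrist'); g['fish']=1; t=grab('top')
print('block'); orange(g,(235,130,310,220),.023); orange(t,(335,215,375,260),.023)
print('spacer'); orange(g,(230,40,310,100),.02); orange(t,(330,172,370,200),.02)
go(.417,-.22,.1,.08)
E
```

```text
block
[249, 147, 43, 58, 2165] [ 417.9 -220.3] [79.7 57.2] 4.8
[344, 222, 23, 28, 515] [ 416.  -220.1] [78.8 60.4] 4.9
spacer
[243, 53, 48, 29, 844] [ 558.1 -201.2] [60.2 32.7] 78.0
[338, 181, 22, 12, 155] [ 562.9 -201.9] [61.8 22.8] 77.4
t 3.67 d cm [-2.42  1.75 14.9 ] w [-0.    -0.     0.005] now [ 0.4396 -0.2005  0.249 ] [-3.142 -0.     0.085]
```

```bash
python3 -m handwheel '[{"dx":-2.37,"dy":1.81,"dz":4.4,"wx":0,"wy":0,"wz":0,"claw":100},{"dx":0,"dy":0,"dz":5,"wx":0,"wy":0,"wz":0,"claw":100},{"dx":0,"dy":0,"dz":5,"wx":0,"wy":0,"wz":0,"claw":100},{"dx":0,"dy":0,"dz":5,"wx":0,"wy":0,"wz":0,"claw":100},{"dx":0,"dy":0,"dz":3,"wx":0,"wy":0,"wz":0,"claw":100},{"dx":0,"dy":0,"dz":2,"wx":0,"wy":0,"wz":0,"claw":100},{"dx":0,"dy":0,"dz":0,"wx":0,"wy":0,"wz":0,"claw":100}]'
python3 -m handwheel '[{"dx":0,"dy":0,"dz":0,"wx":0,"wy":0,"wz":0,"claw":45},{"dx":0,"dy":0,"dz":0,"wx":0,"wy":0,"wz":0,"claw":45},{"dx":0,"dy":0,"dz":0,"wx":0,"wy":0,"wz":0,"claw":45},{"dx":0,"dy":0,"dz":0,"wx":0,"wy":0,"wz":0,"claw":45},{"dx":0,"dy":0,"dz":0,"wx":0,"wy":0,"wz":0,"claw":45}]' 40
```

```text
clock: 4.55
position: [0.4168, -0.2201, 0.004]
tool_rot: [-3.14, 0.002, 0.085]
force: [0.0, 0.7, 0.9]
grip_width: 0.0855
finger_force: 0.0
clock: 5.18
position: [0.4176, -0.2204, 0.0051]
tool_rot: [3.142, -0.0, 0.084]
force: [-0.2, -0.2, -0.6]
grip_width: 0.0384
finger_force: 0.0
```

Run:
```python
from h import *
g=grab('wrist','w3.png'); s=grab('side'); f=s['frame'][250:340,180:320]
w=cv2.resize(g['frame'],(512,384)); cv2.imwrite('pics/c.png',np.vstack([cv2.resize(w,(560,420))[:240],cv2.resize(f,(560,360))]))
```

```text
(no output)
```

View pics/c.png

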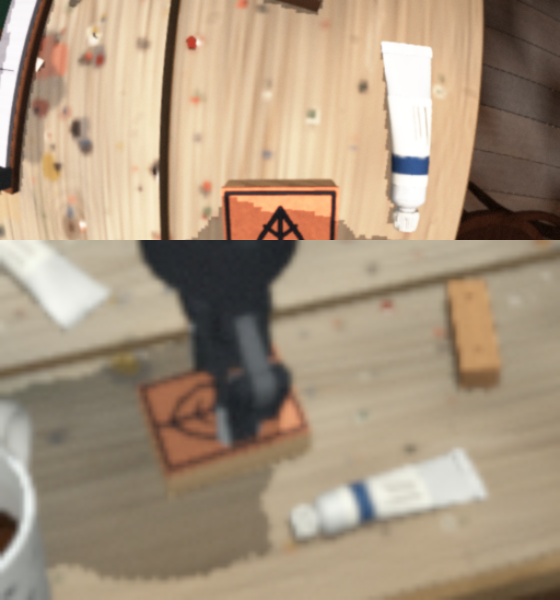

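The crop shows the block still flat, with the fingertips apparently over its face near (225,430) and (280,390). I'll check by projecting the finger positions into the side view.

Run:
```python
from h import *
s=grab('side')
o=cv2.resize(s['frame'][230:330,180:300],None,fx=5,fy=5,interpolation=cv2.INTER_CUBIC)
for y,c in ((-.0384/2,(0,255,0)),(.0384/2,(255,0,0))):
    for z in (.005,.023,.043):
        p=(proj(s,[.4176,-.2204+y,z])-[180,230])*5; cv2.circle(o,tuple(int(v) for v in p),4,c,-1)
R=[(sx*.039,sy*.028) for sx,sy in((1,1),(1,-1),(-1,-1),(-1,1))]
a=.084
for z in(0,.023):
    q=[((proj(s,[.4175+np.cos(a)*x-np.sin(a)*y,-.2205+np.sin(a)*x+np.cos(a)*y,z])-[180,230])*5).astype(int) for x,y in R]
    cv2.polylines(o,[np.array(q)],True,(255,255,255) if z else (0,255,255),1)
cv2.imwrite('pics/d.png',o)
orange(s,(200,260,270,330),.023)
```

```text
[215, 283, 42, 26, 493] [ 413.8 -225. ] [76.5 55.5] 5.1
```

View pics/d.png

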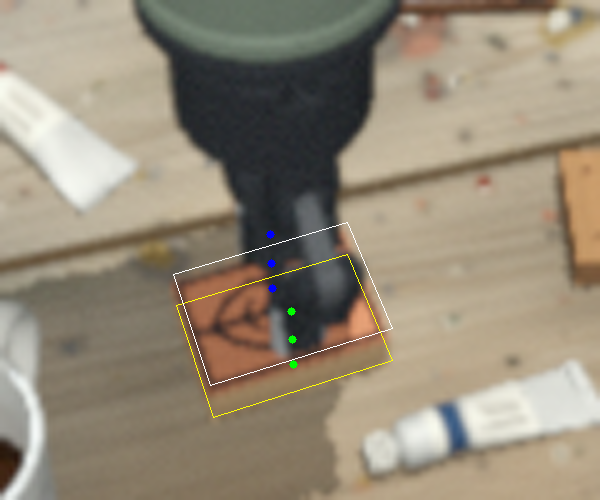

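```bash
python3 -m handwheel '[{"dx":0,"dy":0,"dz":-2,"wx":0,"wy":0,"wz":0,"claw":100},{"dx":0,"dy":0,"dz":0,"wx":0,"wy":0,"wz":0,"claw":100},{"dx":0,"dy":0,"dz":0,"wx":0,"wy":0,"wz":0,"claw":100},{"dx":0,"dy":0,"dz":0,"wx":0,"wy":0,"wz":0,"claw":100},{"dx":0,"dy":0,"dz":1.5,"wx":0,"wy":0,"wz":0,"claw":100},{"dx":0,"dy":0,"dz":0.8,"wx":0,"wy":0,"wz":0,"claw":100},{"dx":0,"dy":0,"dz":0.5,"wx":0,"wy":0,"wz":0,"claw":100}]'
python3 - <<'E'
from h import *
g=grab('wrist','w4.png'); g['fish']=1; orange(g,(150,100,360,300),.023)
s=grab('side'); orange(s,(200,260,270,330),.023); t=grab('top'); orange(t,(335,215,375,260),.023)
E
```

```text
clock: 6.2
position: [0.4171, -0.2201, -0.004]
tool_rot: [-3.141, 0.001, 0.084]
force: [-0.6, 0.0, 0.4]
grip_width: 0.0855
finger_force: 0.0
[207, 181, 101, 119, 6919] [ 418.5 -220.1] [69.5 48.6] 4.8
[215, 283, 22, 26, 404] [ 394.7 -226.5] [38.  55.2] 5.1
[345, 239, 22, 11, 159] [ 391.8 -222.6] [28.7 60.2] 3.1
```

View pics/w4.png

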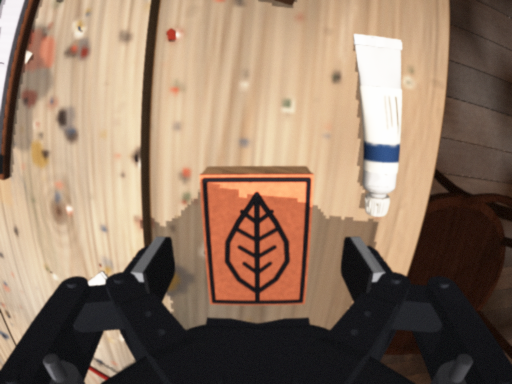

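The wrist view shows the block centred between the open fingers, with its edges at x=205 and 310 and the fingers at 170 and 345. Closing now.

```bash
python3 -m handwheel '[{"dx":0,"dy":0,"dz":0,"wx":0,"wy":0,"wz":0,"claw":58},{"dx":0,"dy":0,"dz":0,"wx":0,"wy":0,"wz":0,"claw":58},{"dx":0,"dy":0,"dz":0,"wx":0,"wy":0,"wz":0,"claw":58},{"dx":0,"dy":0,"dz":0,"wx":0,"wy":0,"wz":0,"claw":58}]' 40; python3 -m handwheel '[{"dx":0,"dy":0,"dz":0,"wx":0,"wy":0,"wz":0,"claw":40},{"dx":0,"dy":0,"dz":0,"wx":0,"wy":0,"wz":0,"claw":40}]' 40;python3 -c "
from h import *
s=monitor.observe();print(s['grip_width'],s['finger_force'],s['position'])"
```

```text
clock: 6.85
position: [0.418, -0.2206, -0.0023]
tool_rot: [3.141, -0.001, 0.084]
force: [-1.9, 1.0, 15.2]
grip_width: 0.0495
finger_force: 7.2
clock: 7.1
position: [0.4183, -0.2208, -0.0005]
tool_rot: [3.14, -0.002, 0.083]
force: [-13.0, 8.1, 73.7]
grip_width: 0.0342
finger_force: 36.9
0.0341653629818208 36.90565898548812 [ 0.41827562 -0.22077562 -0.0004562 ]
```

```bash
python3 -m handwheel '[{"dx":0,"dy":0,"dz":-2,"wx":0,"wy":0,"wz":0,"claw":100},{"dx":0,"dy":0,"dz":0,"wx":0,"wy":0,"wz":0,"claw":100},{"dx":0,"dy":0,"dz":0,"wx":0,"wy":0,"wz":0,"claw":100},{"dx":0,"dy":0,"dz":0,"wx":0,"wy":0,"wz":0,"claw":100}]' 20
python3 - <<'E'
from h import *
g=grab('wrist','w5.png'); g['fish']=1; s=monitor.observe(); p=s['position']
T=Rn.from_euler('xyz',s['tool_rot']).as_matrix()
print('tool in cam', np.round((np.array(g['R'])@T),2).tolist(), 'cam origin in tool',np.round(T.T@(-np.array(g['R']).T@np.array(g['t'])-p),4))
for b in (0,13,19,32): 
    for y in (-42.5,0,42.5): print(b,y,np.round(proj(g,p+T@np.array([0,y/1000,-b/1000])),1))
orange(g,(150,80,360,320),.023)
E
```

```text
clock: 7.6
position: [0.4173, -0.2203, 0.0166]
tool_rot: [-3.141, 0.001, 0.084]
force: [0.3, -0.1, -0.3]
grip_width: 0.0856
finger_force: 0.0
tool in cam [[-0.0, 1.0, -0.0], [-0.96, -0.0, -0.28], [-0.28, 0.0, 0.96]] cam origin in tool [ 0.0718  0.0004 -0.164 ]
0 -42.5 [187.2 227.1]
0 0 [256.6 227.7]
0 42.5 [326.1 227. ]
13 -42.5 [182.3 236. ]
13 0 [256.6 237. ]
13 42.5 [330.9 236. ]
19 -42.5 [179.9 240.6]
19 0 [256.6 241.7]
19 42.5 [333.4 240.5]
32 -42.5 [174.  251.6]
32 0 [256.5 253.2]
32 42.5 [339.1 251.5]
[212, 172, 90, 110, 5763] [ 417.9 -220.1] [70.3 49. ] 4.8
```

View pics/w5.png

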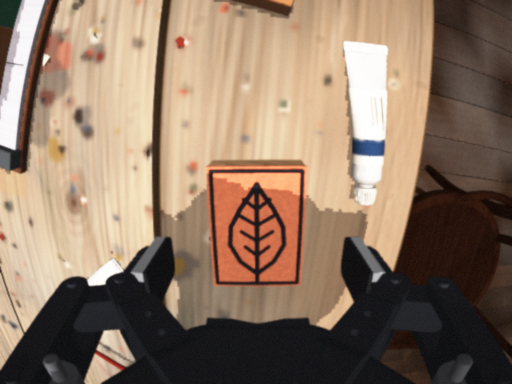

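The fingertips are really about 27 mm short of the TCP at this opening. They rode over the top of the block, which is unharmed and still in place. I'll go deeper, watching the force.

```bash
python3 -m handwheel '[{"dx":0,"dy":0,"dz":1.6,"wx":0,"wy":0,"wz":0,"claw":100},{"dx":0,"dy":0,"dz":1,"wx":0,"wy":0,"wz":0,"claw":100},{"dx":0,"dy":0,"dz":0.5,"wx":0,"wy":0,"wz":0,"claw":100},{"dx":0,"dy":0,"dz":0.5,"wx":0,"wy":0,"wz":0,"claw":100},{"dx":0,"dy":0,"dz":0,"wx":0,"wy":0,"wz":0,"claw":100}]' 30
python3 -m handwheel '[{"dx":0,"dy":0,"dz":0,"wx":0,"wy":0,"wz":0,"claw":67},{"dx":0,"dy":0,"dz":0,"wx":0,"wy":0,"wz":0,"claw":67},{"dx":0,"dy":0,"dz":0,"wx":0,"wy":0,"wz":0,"claw":63},{"dx":0,"dy":0,"dz":0,"wx":0,"wy":0,"wz":0,"claw":63}]' 25
```

```text
clock: 8.28
position: [0.4174, -0.2203, -0.0193]
tool_rot: [-3.141, 0.0, 0.084]
force: [0.1, 0.2, -0.3]
grip_width: 0.0853
finger_force: 0.0
clock: 8.78
position: [0.4177, -0.2205, -0.0186]
tool_rot: [3.141, -0.0, 0.084]
force: [0.1, 0.0, 5.4]
grip_width: 0.056
finger_force: 25.7
```

Gripped at 56 mm. Now I lift, carry it over the bed and turn.

```bash
python3 -m handwheel '[{"dx":0,"dy":0,"dz":-3,"wx":0,"wy":0,"wz":0,"claw":60},{"dx":0,"dy":0,"dz":-4,"wx":0,"wy":0,"wz":0,"claw":60},{"dx":2.6,"dy":-4.32,"dz":-3,"wx":0,"wy":0,"wz":0,"claw":60},{"dx":2.6,"dy":-4.32,"dz":-3,"wx":0,"wy":0,"wz":0,"claw":60},{"dx":2.6,"dy":-4.32,"dz":-3,"wx":0,"wy":0,"wz":0,"claw":60},{"dx":2.6,"dy":-4.32,"dz":-3,"wx":0,"wy":0,"wz":0,"claw":60},{"dx":2.6,"dy":-4.32,"dz":-3,"wx":0,"wy":0,"wz":0,"claw":60}]'
python3 -m handwheel '[{"dx":0,"dy":0,"dz":0,"wx":0,"wy":0,"wz":-0.16,"claw":60},{"dx":0,"dy":0,"dz":0,"wx":0,"wy":0,"wz":-0.16,"claw":60},{"dx":0,"dy":0,"dz":0,"wx":0,"wy":0,"wz":-0.16,"claw":60},{"dx":0,"dy":0,"dz":0,"wx":0,"wy":0,"wz":-0.16,"claw":60},{"dx":0,"dy":0,"dz":0,"wx":0,"wy":0,"wz":-0.16,"claw":60},{"dx":0,"dy":0,"dz":0,"wx":0,"wy":0,"wz":-0.16,"claw":60},{"dx":0,"dy":0,"dz":0,"wx":0,"wy":0,"wz":-0.16,"claw":60},{"dx":0,"dy":0,"dz":0,"wx":0,"wy":0,"wz":-0.16,"claw":60}]'
python3 -m handwheel '[{"dx":0,"dy":0,"dz":0,"wx":0,"wy":0,"wz":0,"claw":60},{"dx":0,"dy":0,"dz":0,"wx":0,"wy":0,"wz":0,"claw":60}]'
python3 - <<'E'
from h import *
g=grab('wrist','w6.png'); g['fish']=1
import pickle; pickle.dump(g,open('w6.pkl','wb'))
b=np.array([.544,.074]);a=np.radians(78); e=np.array([np.cos(a),np.sin(a)]);n=np.array([-e[1],e[0]])
cv2.imwrite('pics/e.png',cv2.resize(g['frame'],(800,600),interpolation=cv2.INTER_CUBIC))
E
```

```text
clock: 9.65
position: [0.5294, 0.0073, 0.2024]
tool_rot: [3.141, -0.0, 0.084]
force: [0.7, -0.7, -0.9]
grip_width: 0.0557
finger_force: 28.4
clock: 10.65
position: [0.5289, 0.0056, 0.2011]
tool_rot: [-3.142, 0.0, 1.369]
force: [-0.2, 0.0, -1.6]
grip_width: 0.0554
finger_force: 28.4
clock: 10.9
position: [0.5289, 0.0056, 0.201]
tool_rot: [-3.142, 0.0, 1.36]
force: [-0.1, -0.5, -0.8]
grip_width: 0.0556
finger_force: 28.4
```

View pics/e.png

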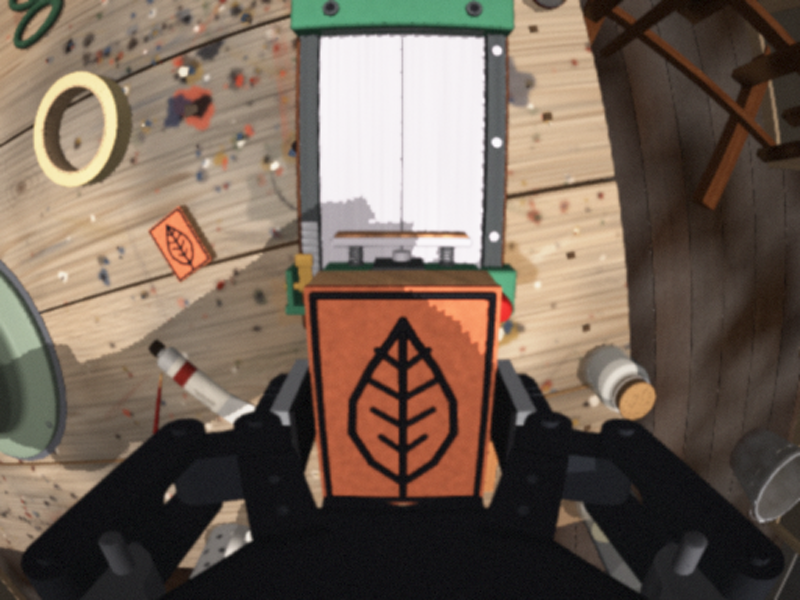

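The wrist view shows the block held square. The scribed line runs at column 402, the foot of the head's face is at row ~35, the plate edges are at columns 319 and 485, and the pad's front edge is at row ~233. The knob is at about (505,308). From these I compute the bed frame.

Run:
```python
from h import *
import pickle; g=pickle.load(open('w6.pkl','rb'))
f=g['frame'].astype(int)
print('col 240/275 rows12-30',[f[r,240].tolist() for r in range(16,28)])
gr=f.sum(2)
def linecol(r): 
    w=gr[r,248:268]; d=np.clip(np.median(w)-w,0,None); d[d<d.max()*.4]=0; return 248+(d*np.arange(20)).sum()/d.sum()
rows=np.arange(26,142,4); P=np.array([hit(g,linecol(r),r,.014)[:2] for r in rows])
k=np.polyfit(P[:,1],P[:,0],1); res=P[:,0]-np.polyval(k,P[:,1]); k=np.polyfit(P[abs(res)<.001,1],P[abs(res)<.001,0],1)
yaw=np.arctan2(1,k[0]); print('yaw',yaw,'res',np.abs(res).max())
e=np.array([np.cos(yaw),np.sin(yaw)]); n=np.array([-e[1],e[0]])
for r in (21.5,22.5):
    h=hit(g,257.4,r,.014)[:2]; print('mark',h)
# head edge slope
def edge(c): 
    v=f[10:32,c,2]; i=np.argmax(np.diff(v)); return 10+i+.5
E_=[hit(g,c,edge(c),.014)[:2] for c in (215,225,235,245,270,280,290,300)]; E_=np.array(E_); print('edge rows',[edge(c) for c in (215,225,235,245,270,280,290,300)])
s=np.polyfit(E_[:,0],E_[:,1],1); print('head-edge yaw',np.arctan(s[0])+np.pi/2)
y0=np.median(E_@e); c0=np.median([p@n for p in P]); M=e*y0+n*c0; print('MARK',M)
for (u,v) in ((319,45),(485,45),(319,200),(483,200)):
    q=hit(g,u/1.5625,v/1.5625,.014)[:2]-M; print('rail',q@e,q@n)
for (u,v,z) in ((403,232,.04),(403,237,.04),(505,308,.07)):
    q=hit(g,u/1.5625,v/1.5625,z)[:2]-M; print('bedxy',q@e+.103,q@n)
# block
p=monitor.observe()['position'][:2]; print('tcp bed',(p-M)@e+.103,(p-M)@n)
for zz in (.229,.241): 
  for (u,v) in ((307,288),(502,288),(322,497),(486,497)):
    q=hit(g,u/1.5625,v/1.5625,zz)[:2]-p; print('blk rel',zz,q@e,q@n)
T=M-e*.103+e*.055; print('block target xy',T); go(*T,.2,yaw)
```

```text
col 240/275 rows12-30 [[58, 77, 44], [41, 52, 36], [51, 54, 49], [57, 59, 56], [55, 58, 52], [88, 89, 89], [174, 170, 177], [230, 228, 233], [243, 241, 245], [244, 242, 246], [245, 242, 246], [245, 242, 246]]
yaw 1.3562157525384948 res 0.0004256401481043115
mark [0.56553688 0.17378962]
mark [0.56526887 0.1725405 ]
edge rows [np.float64(22.5), np.float64(22.5), np.float64(22.5), np.float64(21.5), np.float64(21.5), np.float64(22.5), np.float64(22.5), np.float64(22.5)]
head-edge yaw 1.359219039234415
MARK [0.56516782 0.17365818]
rail -0.007172524667184294 0.06217197738174432
rail -0.006834002415860523 -0.06256824996934615
rail -0.12767699906733082 0.06251686420652759
rail -0.12731274283323143 -0.062132588757397404
bedxy -0.04591409330736672 -0.0014160742688485242
bedxy -0.049493906542231195 -0.0014287073937353236
bedxy -0.0923792067003119 -0.07070701583023736
tcp bed -0.068841067586374 -0.0004047282678671001
blk rel 0.229 0.03357187739350084 0.02866654444558683
blk rel 0.229 0.033786969997399 -0.03139697445904342
blk rel 0.229 -0.048823043793186124 0.029670633471909423
blk rel 0.229 -0.048651510132452745 -0.03287328084613472
blk rel 0.241 0.036858268436101044 0.026076381200229266
blk rel 0.241 0.037054383922879616 -0.028687873981659822
blk rel 0.241 -0.038267141660567806 0.026991881801354183
blk rel 0.241 -0.03811074201332769 -0.03003392931081382
block target xy [0.55494681 0.12675903]
t 10.95 d cm [1.238e+01 1.000e-02 1.000e-01] w [-0.     0.     0.004] now [0.529  0.0057 0.201 ] [-3.142  0.     1.361]
```

The bed frame checks out: rails at ±62 mm and yaw 1.357 from two independent cues. Bar travel is about 15 mm. Next I carry the block to bed x = 58 mm.

```bash
python3 -m handwheel '[{"dx":4.2,"dy":0,"dz":0,"wx":0,"wy":0,"wz":0.004,"claw":60},{"dx":4.2,"dy":-0.1,"dz":0,"wx":0,"wy":0,"wz":0,"claw":60},{"dx":4.3,"dy":0,"dz":2,"wx":0,"wy":0,"wz":0,"claw":60},{"dx":0,"dy":0,"dz":5,"wx":0,"wy":0,"wz":0,"claw":60},{"dx":0,"dy":0,"dz":5,"wx":0,"wy":0,"wz":0,"claw":60},{"dx":0,"dy":0,"dz":5,"wx":0,"wy":0,"wz":0,"claw":60},{"dx":0,"dy":0,"dz":2.4,"wx":0,"wy":0,"wz":0,"claw":60},{"dx":0,"dy":0,"dz":0,"wx":0,"wy":0,"wz":0,"claw":60}]'
python3 - <<'E'
from h import *
go(.5559,.1298,-.004,1.357); print(monitor.observe()['force'])
E
```

```text
clock: 11.95
position: [0.5534, 0.1301, 0.0056]
tool_rot: [-3.139, 0.002, 1.359]
force: [-0.5, 1.1, -0.3]
grip_width: 0.0553
finger_force: 28.3
t 11.95 d cm [0.03 0.25 0.96] w [-0.003  0.002  0.002] now [0.5534 0.1301 0.0056] [-3.139e+00  2.000e-03  1.359e+00]
[-0.50551592  1.12340761 -0.34983109]
```

```bash
python3 -m handwheel '[{"dx":0,"dy":0.05,"dz":0.5,"wx":0,"wy":0,"wz":0,"claw":60},{"dx":0,"dy":0,"dz":0.3,"wx":0,"wy":0,"wz":0,"claw":60},{"dx":0,"dy":0,"dz":0.15,"wx":0,"wy":0,"wz":0,"claw":60},{"dx":0,"dy":0,"dz":0,"wx":0,"wy":0,"wz":0,"claw":60}]'
```

```text
clock: 12.45
position: [0.5552, 0.1301, -0.0022]
tool_rot: [3.141, -0.0, 1.36]
force: [0.2, 0.3, -1.4]
grip_width: 0.0554
finger_force: 28.4
```

```bash
python3 -m handwheel '[{"dx":0,"dy":0,"dz":0.15,"wx":0,"wy":0,"wz":0,"claw":60},{"dx":0,"dy":0,"dz":0.1,"wx":0,"wy":0,"wz":0,"claw":60},{"dx":0,"dy":0,"dz":0,"wx":0,"wy":0,"wz":0,"claw":60}]'; python3 -c "
from h import *
print(monitor.observe()['force'])"
```

```text
clock: 12.82
position: [0.5551, 0.13, -0.0046]
tool_rot: [3.141, 0.0, 1.36]
force: [-2.9, -0.3, 9.8]
grip_width: 0.0554
finger_force: 29.5
[-2.85770899 -0.28085567  9.76516904]
```

Contact with the plate. Release, rise and check.

```bash
python3 -m handwheel '[{"dx":0,"dy":0,"dz":-0.1,"wx":0,"wy":0,"wz":0,"claw":82},{"dx":0,"dy":0,"dz":-0.1,"wx":0,"wy":0,"wz":0,"claw":82},{"dx":0,"dy":0,"dz":0,"wx":0,"wy":0,"wz":0,"claw":82},{"dx":0,"dy":0,"dz":-4,"wx":0,"wy":0,"wz":0,"claw":82},{"dx":0,"dy":0,"dz":-5,"wx":0,"wy":0,"wz":0,"claw":82},{"dx":0,"dy":0,"dz":-5,"wx":0,"wy":0,"wz":0,"claw":82},{"dx":-5,"dy":0,"dz":-5,"wx":0,"wy":0,"wz":0,"claw":82},{"dx":0,"dy":0,"dz":0,"wx":0,"wy":0,"wz":0,"claw":82}]'
cat >> h.py <<'E'
M=np.array([.5652,.1737]); YAW=1.357; e=np.array([np.cos(YAW),np.sin(YAW)]); n=np.array([-e[1],e[0]])
def bed(q): q=np.array(q)[:2]-M; return np.round([q@e+.103,q@n],4)
def world(x,y): return M+e*(x-.103)+n*y
def corners(g,box,z,lo=(3,110,90),hi=(20,255,255)):
    x0,y0,x1,y1=box; m=np.zeros((384,512),np.uint8); m[y0:y1,x0:x1]=cv2.inRange(cv2.cvtColor(g['frame'],cv2.COLOR_BGR2HSV),lo,hi)[y0:y1,x0:x1]
    cs,_=cv2.findContours(m,cv2.RETR_EXTERNAL,cv2.CHAIN_APPROX_NONE); c=max(cs,key=cv2.contourArea)
    P=np.array([bed(hit(g,*p[0],z)) for p in c]); r=cv2.minAreaRect((P*1000).astype(np.float32)); print('bed mm',np.round(r[0],1),np.round(r[1],1),round(r[2],1),cv2.boundingRect(c))
E
python3 - <<'E'
from h import *
g=grab('wrist','w7.png'); g['fish']=1; s=grab('side'); t=grab('top')
c=proj(g,[*world(.058,0),.037]); print(c)
corners(g,(int(c[0])-70,int(c[1])-90,int(c[0])+70,int(c[1])+90),.037)
for q in (s,t):
    c=proj(q,[*world(.058,0),.037]).astype(int); corners(q,(c[0]-25,c[1]-25,c[0]+25,c[1]+25),.037)
for nm in('wrist','top'):
  for m in optics.masks_of('furniture_center',nm)[:3]: print(nm,m['p'],m['rect'])
orange(t,(330,172,370,200),.02); orange(s,(285,255,310,290),.02)
go(.561,-.202,.12,-.22); print(monitor.observe()['qpos'])
E
```

```text
clock: 13.82
position: [0.547, 0.0839, 0.1842]
tool_rot: [3.137, -0.0, 1.356]
force: [-0.0, 0.3, -0.4]
grip_width: 0.0704
finger_force: 0.0
[254.99275307 128.1599452 ]
bed mm [56.8  0.7] [53.2 74.3] 89.8 (229, 94, 52, 71)
bed mm [47.7  2.4] [49.9 78.9] 88.8 (246, 169, 19, 18)
bed mm [76.1  2.5] [34.6 54. ] 0.2 (224, 171, 12, 20)
top 0.58 [340.3, 179.3, 16.9, 13.5]
[338, 181, 22, 12, 155] [ 562.9 -201.9] [61.8 22.8] 77.4
[292, 259, 13, 28, 268] [ 558.5 -207.8] [72.3 22.7] 75.9
t 14.07 d cm [-28.     7.58   6.01] w [-1.000e-03  1.000e-03  1.581e+00] now [0.5453 0.0877 0.1802] [-3.14   0.     1.361]
[ 0.06544664  0.47152821 -0.45124351  1.80558239  0.25018574  0.92255685
 -0.70531544]
```

Block is at bed (56.8, 0.7) mm, square. On to the spacer.

```bash
python3 -m handwheel '[{"dx":-4,"dy":1.08,"dz":0,"wx":0,"wy":0,"wz":0,"claw":100},{"dx":-4,"dy":1.08,"dz":0,"wx":0,"wy":0,"wz":0,"claw":100},{"dx":-4,"dy":1.08,"dz":0,"wx":0,"wy":0,"wz":0,"claw":100},{"dx":-4,"dy":1.08,"dz":0,"wx":0,"wy":0,"wz":0,"claw":100},{"dx":-4,"dy":1.08,"dz":0,"wx":0,"wy":0,"wz":0,"claw":100},{"dx":-4,"dy":1.08,"dz":1,"wx":0,"wy":0,"wz":0,"claw":100},{"dx":-4,"dy":1.1,"dz":1,"wx":0,"wy":0,"wz":0,"claw":100}]'
python3 -m handwheel '[{"dx":0,"dy":0,"dz":0.5,"wx":0,"wy":0,"wz":0.1757,"claw":100},{"dx":0,"dy":0,"dz":0.5,"wx":0,"wy":0,"wz":0.1757,"claw":100},{"dx":0,"dy":0,"dz":0.5,"wx":0,"wy":0,"wz":0.1757,"claw":100},{"dx":0,"dy":0,"dz":0.5,"wx":0,"wy":0,"wz":0.1757,"claw":100},{"dx":0,"dy":0,"dz":0.5,"wx":0,"wy":0,"wz":0.1757,"claw":100},{"dx":0,"dy":0,"dz":0.5,"wx":0,"wy":0,"wz":0.1757,"claw":100},{"dx":0,"dy":0,"dz":0.5,"wx":0,"wy":0,"wz":0.1757,"claw":100},{"dx":0,"dy":0,"dz":0.5,"wx":0,"wy":0,"wz":0.1757,"claw":100}]'
python3 -m handwheel '[{"dx":0,"dy":0,"dz":0,"wx":0,"wy":0,"wz":0.1757,"claw":100},{"dx":0,"dy":0,"dz":0,"wx":0,"wy":0,"wz":0,"claw":100},{"dx":0,"dy":0,"dz":0,"wx":0,"wy":0,"wz":0,"claw":100}]'
python3 - <<'E'
from h import *
g=grab('wrist','w8.png'); g['fish']=1
for m in optics.masks_of('furniture_center','wrist')[:3]: print(m['p'],m['rect'],rect(g,m,.02))
c=proj(g,[.561,-.202,.02]).astype(int); print(c)
b=(c[0]-70,c[1]-45,c[0]+70,c[1]+45)
orange(g,b,.02)
# top face only: brighter pixels
f=g['frame']; print('column',f[c[1]-25:c[1]+30:2,c[0]].tolist())
go(.561,-.202,.12,-.22)
E
```

```text
clock: 14.95
position: [0.5613, -0.2032, 0.1599]
tool_rot: [-3.14, -0.0, 1.361]
force: [0.9, 0.3, 0.3]
grip_width: 0.0855
finger_force: 0.0
clock: 15.95
position: [0.5612, -0.2018, 0.1199]
tool_rot: [-3.141, 0.002, -0.05]
force: [0.1, -0.3, 0.6]
grip_width: 0.0856
finger_force: 0.0
clock: 16.32
position: [0.5612, -0.2023, 0.1207]
tool_rot: [-3.142, 0.001, -0.217]
force: [0.7, 0.1, -1.1]
grip_width: 0.0854
finger_force: 0.0
0.95 [225.2, 164.1, 63.0, 28.1] (array([ 0.5663, -0.2024]), array([59.6, 25.7]), 77.5)
[256 184]
[224, 165, 66, 31, 1749] [ 564.8 -202.3] [60.6 28.2] 79.1
column [[151, 186, 217], [154, 189, 219], [157, 190, 221], [113, 140, 168], [48, 70, 105], [47, 74, 114], [72, 115, 177], [75, 121, 187], [73, 120, 184], [78, 123, 189], [78, 126, 193], [77, 126, 193], [74, 120, 186], [76, 119, 184], [75, 117, 182], [76, 120, 185], [75, 116, 181], [73, 96, 127], [84, 105, 125], [96, 120, 142], [94, 119, 143], [95, 119, 142], [90, 115, 137], [93, 117, 140], [92, 116, 140], [90, 114, 139], [90, 112, 138], [87, 110, 135]]
t 16.43 d cm [-0.03 -0.06  0.1 ] w [-0.     0.     0.001] now [ 0.5612 -0.2027  0.121 ] [-3.141  0.    -0.219]
```

Run:
```python
from h import *
g=grab('wrist'); g['fish']=1
orange(g,(200,140,310,230),.02,lo=(3,110,145))
a=hit(g,256,170.3,.02);b=hit(g,256,192,.02); print(a,b,(a+b)/2)
go(.561,-.202,.12,-.22)
```

```text
[224, 170, 64, 26, 1442] [ 562.6 -201.5] [58.9 23.9] 77.3
[ 0.5738573 -0.2045367  0.02     ] [ 0.55368091 -0.20001875  0.02      ] [ 0.56376911 -0.20227772  0.02      ]
t 16.48 d cm [-0.04 -0.07  0.11] w [-0.     0.     0.001] now [ 0.5612 -0.2028  0.1211] [-3.141  0.    -0.219]
```

```bash
python3 -m handwheel '[{"dx":0.13,"dy":-0.13,"dz":4,"wx":0,"wy":0,"wz":0,"claw":100},{"dx":0,"dy":0,"dz":4,"wx":0,"wy":0,"wz":0,"claw":100},{"dx":0,"dy":0,"dz":4,"wx":0,"wy":0,"wz":0,"claw":100},{"dx":0,"dy":0,"dz":1.9,"wx":0,"wy":0,"wz":0,"claw":100},{"dx":0,"dy":0,"dz":0,"wx":0,"wy":0,"wz":0,"claw":100},{"dx":0,"dy":0,"dz":0,"wx":0,"wy":0,"wz":0,"claw":72},{"dx":0,"dy":0,"dz":0,"wx":0,"wy":0,"wz":0,"claw":67},{"dx":0,"dy":0,"dz":0,"wx":0,"wy":0,"wz":0,"claw":67}]' 25
python3 -m handwheel '[{"dx":0,"dy":0,"dz":0,"wx":0,"wy":0,"wz":0,"claw":66},{"dx":0,"dy":0,"dz":0,"wx":0,"wy":0,"wz":0,"claw":66}]'; python3 -c "
from h import *
go(*world(0,0),.15,YAW)"
```

```text
clock: 17.48
position: [0.5637, -0.2022, -0.0162]
tool_rot: [3.141, -0.002, -0.221]
force: [-0.8, -0.1, 6.0]
grip_width: 0.0594
finger_force: 25.9
clock: 17.73
position: [0.5637, -0.2021, -0.0162]
tool_rot: [3.142, -0.002, -0.221]
force: [-1.3, 0.2, 6.3]
grip_width: 0.0594
finger_force: 25.9
t 17.73 d cm [ -7.99 -26.4  -16.64] w [ 0.002 -0.002 -1.578] now [ 0.5637 -0.2021 -0.0162] [ 3.142e+00 -2.000e-03 -2.210e-01]
```

```bash
python3 -m handwheel '[{"dx":0,"dy":0,"dz":-3,"wx":0,"wy":0,"wz":0,"claw":64},{"dx":0,"dy":0,"dz":-4.6,"wx":0,"wy":0,"wz":0,"claw":64},{"dx":0,"dy":0,"dz":-5,"wx":0,"wy":0,"wz":0,"claw":64},{"dx":-1.6,"dy":-5.32,"dz":-2,"wx":0,"wy":0,"wz":0,"claw":64},{"dx":-1.6,"dy":-5.32,"dz":-2,"wx":0,"wy":0,"wz":0,"claw":64},{"dx":-1.6,"dy":-5.32,"dz":0,"wx":0,"wy":0,"wz":0,"claw":64},{"dx":-1.6,"dy":-5.32,"dz":0,"wx":0,"wy":0,"wz":0,"claw":64},{"dx":-1.6,"dy":-5.32,"dz":0,"wx":0,"wy":0,"wz":0,"claw":64}]'
python3 -m handwheel '[{"dx":0,"dy":0,"dz":0,"wx":0,"wy":0,"wz":-0.1753,"claw":64},{"dx":0,"dy":0,"dz":0,"wx":0,"wy":0,"wz":-0.1753,"claw":64},{"dx":0,"dy":0,"dz":0,"wx":0,"wy":0,"wz":-0.1753,"claw":64},{"dx":0,"dy":0,"dz":0,"wx":0,"wy":0,"wz":-0.1753,"claw":64},{"dx":0,"dy":0,"dz":0,"wx":0,"wy":0,"wz":-0.1753,"claw":64},{"dx":0,"dy":0,"dz":0,"wx":0,"wy":0,"wz":-0.1753,"claw":64},{"dx":0,"dy":0,"dz":0,"wx":0,"wy":0,"wz":-0.1753,"claw":64},{"dx":0,"dy":0,"dz":0,"wx":0,"wy":0,"wz":-0.1753,"claw":64}]'
python3 -m handwheel '[{"dx":0,"dy":0,"dz":0,"wx":0,"wy":0,"wz":-0.1753,"claw":64},{"dx":0,"dy":0,"dz":0,"wx":0,"wy":0,"wz":0,"claw":64},{"dx":0,"dy":0,"dz":0,"wx":0,"wy":0,"wz":0,"claw":64}]'
python3 - <<'E'
from h import *
s=monitor.observe(); p=s['position']; print('tcp bed',bed(p),s['finger_force'],s['grip_width'])
g=grab('wrist','w9.png'); g['fish']=1
zt=p[2]+.0162+.02; c=proj(g,[*p[:2],zt]).astype(int); print(c)
corners(g,(c[0]-65,c[1]-50,c[0]+65,c[1]+50),zt,lo=(3,100,110))
go(*world(.002,0),.0,YAW)
E
```

```text
clock: 18.73
position: [0.5432, 0.0771, 0.1496]
tool_rot: [-3.141, -0.002, -0.222]
force: [1.0, -0.0, -0.7]
grip_width: 0.0596
finger_force: 28.4
clock: 19.73
position: [0.5435, 0.0751, 0.1494]
tool_rot: [3.14, -0.0, 1.187]
force: [0.9, -0.1, -1.6]
grip_width: 0.0594
finger_force: 28.4
clock: 20.1
position: [0.5433, 0.0751, 0.1487]
tool_rot: [3.141, -0.0, 1.352]
force: [-0.8, 0.1, -0.9]
grip_width: 0.059
finger_force: 28.4
tcp bed [0.002  0.0005] 28.356657028198242 0.0590189776160058
[255 255]
bed mm [ 1.8 -0.2] [58.5 21.7] 89.1 (197, 236, 121, 39)
t 20.15 d cm [-0.    0.04 14.86] w [ 0.001  0.    -0.004] now [0.5433 0.0751 0.1486] [3.141 0.    1.353]
```

```bash
python3 -m handwheel '[{"dx":0,"dy":0,"dz":5,"wx":0,"wy":0,"wz":0,"claw":64},{"dx":0,"dy":0,"dz":5,"wx":0,"wy":0,"wz":0,"claw":64},{"dx":0,"dy":0,"dz":3.5,"wx":0,"wy":0,"wz":0,"claw":64},{"dx":0,"dy":0,"dz":1,"wx":0,"wy":0,"wz":0,"claw":64},{"dx":0,"dy":0,"dz":0.3,"wx":0,"wy":0,"wz":0,"claw":64},{"dx":0,"dy":0,"dz":0.15,"wx":0,"wy":0,"wz":0,"claw":64},{"dx":0,"dy":0,"dz":0.1,"wx":0,"wy":0,"wz":0,"claw":64},{"dx":0,"dy":0,"dz":0,"wx":0,"wy":0,"wz":0,"claw":64}]'
```

```text
clock: 21.15
position: [0.5435, 0.0752, -0.0017]
tool_rot: [3.141, -0.0, 1.356]
force: [-0.1, 0.1, -0.2]
grip_width: 0.0591
finger_force: 28.3
```

```bash
python3 -m handwheel '[{"dx":0,"dy":0,"dz":0.1,"wx":0,"wy":0,"wz":0,"claw":64},{"dx":0,"dy":0,"dz":0.1,"wx":0,"wy":0,"wz":0,"claw":64},{"dx":0,"dy":0,"dz":0,"wx":0,"wy":0,"wz":0,"claw":64}]'
python3 -m handwheel '[{"dx":0,"dy":0,"dz":0,"wx":0,"wy":0,"wz":0,"claw":85},{"dx":0,"dy":0,"dz":0,"wx":0,"wy":0,"wz":0,"claw":85},{"dx":0,"dy":0,"dz":0,"wx":0,"wy":0,"wz":0,"claw":85},{"dx":0,"dy":0,"dz":-4,"wx":0,"wy":0,"wz":0,"claw":85},{"dx":0,"dy":0,"dz":-5,"wx":0,"wy":0,"wz":0,"claw":85},{"dx":-3,"dy":0,"dz":-5,"wx":0,"wy":0,"wz":0,"claw":85},{"dx":-5,"dy":0,"dz":-4,"wx":0,"wy":0,"wz":0,"claw":85},{"dx":0,"dy":0,"dz":0,"wx":0,"wy":0,"wz":0,"claw":85}]'
python3 - <<'E'
from h import *
s=monitor.observe(); p=s['position']; print('tcp bed',bed(p))
g=grab('wrist','w10.png'); g['fish']=1
for x,z,h,w in ((.002,.034,20,55),(.0568,.037,60,50)):
    c=proj(g,[*world(x,0),z]).astype(int); print(c); corners(g,(c[0]-w,c[1]-h,c[0]+w,c[1]+h),z,lo=(3,100,110))
for k,z in (('cam_knob',.075),('bar_push',.04),('pad',.04)):
    for m in optics.masks_of(k,'wrist')[:2]: print(k,m['p'],m['rect'])
hsv=cv2.cvtColor(g['frame'],cv2.COLOR_BGR2HSV); m=cv2.inRange(hsv,(0,180,110),(2,255,255))|cv2.inRange(hsv,(174,180,110),(180,255,255))
N,l,st,ce=cv2.connectedComponentsWithStats(m)
for i in range(1,N):
    if st[i,4]>25: print('red',st[i].tolist(),ce[i].round(1),bed(hit(g,*ce[i],.075)))
E
```

```text
clock: 21.52
position: [0.5436, 0.0753, -0.0026]
tool_rot: [3.14, 0.0, 1.356]
force: [-9.9, -1.9, 34.9]
grip_width: 0.0592
finger_force: 32.4
clock: 22.52
position: [0.5271, -0.0056, 0.1773]
tool_rot: [3.137, 0.001, 1.351]
force: [0.8, 0.6, -0.5]
grip_width: 0.0725
finger_force: 0.0
tcp bed [-0.0803 -0.0008]
[254  93]
bed mm [1.2 0.1] [20.1 57.5] 0.8 (227, 85, 57, 21)
[254  41]Traceback (most recent call last):
  File "<stdin>", line 5, in <module>
  File "h.py", line 43, in corners
    cs,_=cv2.findContours(m,cv2.RETR_EXTERNAL,cv2.CHAIN_APPROX_NONE); c=max(cs,key=cv2.contourArea)
                                                                        ~~~^^^^^^^^^^^^^^^^^^^^^^^^
ValueError: max() iterable argument is empty
```

Run:
```python
from h import *
g=grab('wrist','w11.png'); g['fish']=1; t=grab('top')
c=proj(g,[*world(.0568,0),.037]).astype(int); corners(g,(c[0]-45,max(c[1]-50,0),c[0]+45,c[1]+50),.037,lo=(3,100,110))
def red(g,z):
    hsv=cv2.cvtColor(g['frame'],cv2.COLOR_BGR2HSV); m=cv2.inRange(hsv,(0,170,90),(3,255,255))|cv2.inRange(hsv,(172,170,90),(180,255,255))
    N,l,st,ce=cv2.connectedComponentsWithStats(m)
    for i in range(1,N):
        if st[i,4]>10: print('red',st[i].tolist(),ce[i].round(1),bed(hit(g,*ce[i],z)))
red(g,.078); red(t,.08)
for nm,G in (('wrist',g),('top',t)):
  for k,z in (('cam_knob',.075),('bar_push',.044),('pad',.04)):
    for m in optics.masks_of(k,nm)[:1]:
        ys,xs=np.nonzero(m['region']); B=np.array([bed(hit(G,u,v,z)) for u,v in zip(xs,ys)]); print(nm,k,m['p'],m['rect'],B.min(0),B.max(0),B.mean(0))
# green bar pixels on y=+0.03..: top z .046
hsv=cv2.cvtColor(g['frame'],cv2.COLOR_BGR2HSV)
for y in (.03,.04):
    r=[]
    for x in np.arange(-.15,-.03,.001):
        u=proj(g,[*world(x,y),.046]).round().astype(int)
        if 0<=u[1]<384: r.append((round(x*1000),hsv[u[1],u[0]].tolist()))
    print(y,[a for a,h in r if 60<h[0]<95 and h[1]>90], 'wood',[a for a,h in r if 8<h[0]<20 and h[1]>120])
```

```text
bed mm [56.1  0.4] [78.  53.7] 0.0 (229, 8, 54, 74)
red [315, 184, 19, 21, 293] [323.7 194. ] [-0.0886 -0.063 ]
red [103, 236, 12, 13, 72] [108.3 242.1] [-0.1421  0.1599]
red [79, 294, 12, 2, 19] [ 83.8 294.6] [0.3626 0.4163]
wrist cam_knob 0.75 [229.2, 177.6, 105.5, 26.7] [-0.1006 -0.074 ] [-0.0708  0.0228] [-0.08403777 -0.02298573]
wrist bar_push 0.75 [175.3, 139.9, 160.4, 68.3] [-0.1115 -0.0832] [-0.0433  0.0865] [-8.04087392e-02  8.54849774e-05]
wrist pad 0.6 [207.7, 143.3, 100.3, 8.6] [-0.0558 -0.0488] [-0.0448  0.0488] [-0.05034875  0.00075073]
top bar_push 0.7 [268.8, 189.6, 20.9, 35.6] [-0.1072 -0.0078] [-0.0497  0.0876] [-0.08082102  0.05199797]
top pad 0.51 [215.6, 129.3, 9.0, 16.8] [ 0.1287 -0.1401] [ 0.1718 -0.0908] [ 0.15114251 -0.11538623]
0.03 [-102, -101, -100, -99, -98, -97, -96, -95, -94, -93, -92, -91, -90, -89, -88, -87, -86, -85, -84, -83, -82, -81, -80, -79, -78, -77, -76, -75, -74, -73, -72, -71, -70, -69] wood [-46]
0.04 [-102, -101, -100, -99, -98, -97, -96, -95, -94, -93, -92, -91, -90, -89, -88, -87, -86, -85, -84, -83, -82, -81, -80, -79, -78, -77, -76, -75, -74, -73, -72, -71, -70, -69, -68] wood [-46]
```

Bar travel is about 17.5 mm and the knob is at bed (-88.6, -63). The block and spacer are both centred and square. Now I close the fingers and come down behind the push plate.

```bash
python3 -m handwheel '[{"dx":-4,"dy":-0.1,"dz":0,"wx":0,"wy":0,"wz":-0.003,"claw":0},{"dx":-2.5,"dy":0,"dz":0,"wx":0,"wy":0,"wz":0,"claw":0},{"dx":0,"dy":0,"dz":4,"wx":0,"wy":0,"wz":0,"claw":0},{"dx":0,"dy":0,"dz":4,"wx":0,"wy":0,"wz":0,"claw":0},{"dx":0,"dy":0,"dz":4,"wx":0,"wy":0,"wz":0,"claw":0},{"dx":0,"dy":0,"dz":3.5,"wx":0,"wy":0,"wz":0,"claw":0},{"dx":0,"dy":0,"dz":0,"wx":0,"wy":0,"wz":0,"claw":0}]'
python3 -m handwheel '[{"dx":0.5,"dy":0,"dz":0,"wx":0,"wy":0,"wz":0,"claw":0},{"dx":0.5,"dy":0,"dz":0,"wx":0,"wy":0,"wz":0,"claw":0},{"dx":0.5,"dy":0,"dz":0,"wx":0,"wy":0,"wz":0,"claw":0},{"dx":0.5,"dy":0,"dz":0,"wx":0,"wy":0,"wz":0,"claw":0},{"dx":0.5,"dy":0,"dz":0,"wx":0,"wy":0,"wz":0,"claw":0},{"dx":0.5,"dy":0,"dz":0,"wx":0,"wy":0,"wz":0,"claw":0}]'
python3 - <<'E'
from h import *
s=monitor.observe(); print(bed(s['position']),s['position'][2],s['force'][:2]@e,s['grip_width'])
g=grab('wrist','w12.png'); g['fish']=1
hsv=cv2.cvtColor(g['frame'],cv2.COLOR_BGR2HSV)
for y in (.03,.04):
    r=[x for x in np.arange(-120,0) for u in [proj(g,[*world(x/1000,y),.046]).round().astype(int)] if 0<=u[1]<384 and 60<hsv[u[1],u[0],0]<95 and hsv[u[1],u[0],1]>90]
    print(y,min(r),max(r))
E
```

```text
clock: 23.85
position: [0.5101, -0.0644, 0.0179]
tool_rot: [-3.137, 0.0, 1.36]
force: [0.7, 0.9, 1.1]
grip_width: -0.0002
finger_force: 0.0
clock: 24.6
position: [0.5181, -0.0357, 0.0199]
tool_rot: [3.141, 0.0, 1.359]
force: [0.5, -3.5, 4.7]
grip_width: 0.0002
finger_force: 2.6
[-0.1117  0.0016] 0.019907302222396242 -3.3003025921147 0.00019712496405157183
0.03 -94 -62
0.04 -94 -61
```

Contact made and the bar is moving (about 25 mm now). The TCP sits 34 mm behind the bar centre. Pushing on.

```bash
python3 -m handwheel '[{"dx":0.5,"dy":0.05,"dz":0,"wx":0,"wy":0,"wz":0,"claw":0},{"dx":0.5,"dy":0.05,"dz":0,"wx":0,"wy":0,"wz":0,"claw":0},{"dx":0.5,"dy":0.05,"dz":0,"wx":0,"wy":0,"wz":0,"claw":0},{"dx":0.5,"dy":0,"dz":0,"wx":0,"wy":0,"wz":0,"claw":0},{"dx":0.5,"dy":0,"dz":0,"wx":0,"wy":0,"wz":0,"claw":0},{"dx":0.5,"dy":0,"dz":0,"wx":0,"wy":0,"wz":0,"claw":0},{"dx":0.5,"dy":0,"dz":0,"wx":0,"wy":0,"wz":0,"claw":0},{"dx":0.3,"dy":0,"dz":0,"wx":0,"wy":0,"wz":0,"claw":0}]'
cat >> h.py <<'E'
def barx(g):
    hsv=cv2.cvtColor(g['frame'],cv2.COLOR_BGR2HSV); o=[]
    for y in (.03,.035,.04):
        r=[x for x in np.arange(-120,20) for u in [proj(g,[*world(x/1000,y),.046]).round().astype(int)] if 0<=u[1]<384 and 60<hsv[u[1],u[0],0]<95 and hsv[u[1],u[0],1]>90]
        o.append((min(r),max(r)))
    print('bar',o)
E
python3 - <<'E'
from h import *
s=monitor.observe(); print(bed(s['position']),s['position'][2],s['force'][:2]@e)
g=grab('wrist','w13.png'); g['fish']=1; barx(g)
E
```

```text
clock: 25.65
position: [0.5267, 0.0011, 0.0196]
tool_rot: [-3.14, 0.001, 1.359]
force: [-3.9, -3.9, 5.9]
grip_width: 0.0003
finger_force: 3.7
[-0.0738  0.001 ] 0.01962934427262182 -4.592161905671249
bar [(np.int64(-56), np.int64(-24)), (np.int64(-56), np.int64(-23)), (np.int64(-57), np.int64(-22))]
```

```bash
python3 -m handwheel '[{"dx":0.2,"dy":0,"dz":0,"wx":0,"wy":0,"wz":0,"claw":0},{"dx":0.2,"dy":0,"dz":0,"wx":0,"wy":0,"wz":0,"claw":0},{"dx":0.2,"dy":0,"dz":0,"wx":0,"wy":0,"wz":0,"claw":0},{"dx":0.2,"dy":0,"dz":0,"wx":0,"wy":0,"wz":0,"claw":0},{"dx":0,"dy":0,"dz":0,"wx":0,"wy":0,"wz":0,"claw":0}]'
python3 - <<'E'
from h import *
s=monitor.observe(); print(bed(s['position']),s['position'][2],s['force'][:2]@e)
g=grab('wrist'); g['fish']=1; barx(g)
E
```

```text
clock: 26.32
position: [0.5283, 0.0085, 0.0196]
tool_rot: [-3.14, 0.001, 1.359]
force: [-3.7, -4.4, 5.8]
grip_width: -0.0001
finger_force: 3.9
[-0.0663  0.001 ] 0.019618355719864783 -5.040629752074402
bar [(np.int64(-49), np.int64(-16)), (np.int64(-49), np.int64(-15)), (np.int64(-49), np.int64(-15))]
```

```bash
python3 -m handwheel '[{"dx":0.15,"dy":0,"dz":0,"wx":0,"wy":0,"wz":0,"claw":0},{"dx":0.1,"dy":0,"dz":0,"wx":0,"wy":0,"wz":0,"claw":0},{"dx":0,"dy":0,"dz":0,"wx":0,"wy":0,"wz":0,"claw":0}]'
python3 -c "
from h import *
s=monitor.observe(); print(bed(s['position']),s['force'][:2]@e)"
python3 -m handwheel '[{"dx":-0.3,"dy":0,"dz":0,"wx":0,"wy":0,"wz":0,"claw":0},{"dx":-1.2,"dy":0,"dz":0,"wx":0,"wy":0,"wz":0,"claw":0},{"dx":-2,"dy":0,"dz":0,"wx":0,"wy":0,"wz":0,"claw":0},{"dx":-2,"dy":0,"dz":-3,"wx":0,"wy":0,"wz":0,"claw":0},{"dx":0,"dy":0,"dz":-5,"wx":0,"wy":0,"wz":0,"claw":0},{"dx":0,"dy":0,"dz":-5,"wx":0,"wy":0,"wz":0,"claw":40},{"dx":0,"dy":0,"dz":-2,"wx":0,"wy":0,"wz":0,"claw":40},{"dx":0,"dy":0,"dz":0,"wx":0,"wy":0,"wz":0,"claw":40}]'
python3 - <<'E'
from h import *
s=monitor.observe(); print(bed(s['position']),s['position'])
g=grab('wrist','w14.png'); g['fish']=1; barx(g); t=grab('top'); 
c=proj(g,[*world(.064,0),.037]).astype(int); corners(g,(c[0]-50,max(c[1]-50,0),c[0]+50,c[1]+50),.037,lo=(3,100,110))
hsv=cv2.cvtColor(g['frame'],cv2.COLOR_BGR2HSV); m=cv2.inRange(hsv,(0,170,90),(3,255,255))|cv2.inRange(hsv,(172,170,90),(180,255,255))
N,l,st,ce=cv2.connectedComponentsWithStats(m)
for i in range(1,N):
    if st[i,4]>40: print('red',st[i].tolist(),ce[i].round(1),bed(hit(g,*ce[i],.078)))
print(s['qpos'])
E
```

```text
clock: 26.75
position: [0.5287, 0.0104, 0.0196]
tool_rot: [-3.14, 0.002, 1.358]
force: [-3.9, -6.7, 6.6]
grip_width: -0.0001
finger_force: 5.1
[-0.0643  0.001 ] -7.331668788520761
clock: 27.75
position: [0.5187, -0.0431, 0.171]
tool_rot: [3.139, -0.0, 1.358]
force: [-0.5, -0.1, -0.5]
grip_width: 0.0339
finger_force: 0.0
[-0.1187 -0.0005] [ 0.51866534 -0.04307658  0.17096934]
bar [(np.int64(-53), np.int64(-22)), (np.int64(-53), np.int64(-22)), (np.int64(-53), np.int64(-23))]
bed mm [36.3  0.1] [52.6 57.2] 0.0 (227, 0, 59, 49)
red [319, 89, 21, 18, 298] [329.2  97.3] [-0.0395 -0.0635]
red [95, 208, 12, 14, 86] [100.2 214.5] [-0.1496  0.1597]
red [80, 261, 3, 44, 80] [ 80.8 285.6] [-0.2434  0.2108]
[ 0.28127884  0.42720177 -0.40930309  1.89995629  0.22094031  0.85555405
 -0.45297793]
```

View pics/w14.png

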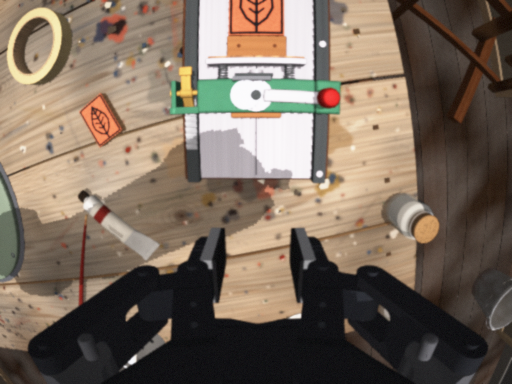

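The last view shows the spacer tight behind the block, the bar clear of the hand and the lever still open. The hub is at (256,95) and the knob at (329,97). Together with the pushed force, the bar seems caught at 0.0635. Next I work out the cam geometry.

```bash
python3 - <<'E'
from h import *
g=grab('wrist'); g['fish']=1
print('hub',bed(hit(g,256,95,.056)),'knob',bed(hit(g,329.2,97.3,.075)))
for m in optics.masks_of('cam_knob','wrist')[:2]: print(m['p'],m['rect'])
# spacer rear / block-spacer seam brightness along y=0.02
f=g['frame'].sum(2)
print([(x,int(f[u[1],u[0]])) for x in range(-25,40,2) for u in [proj(g,[*world(x/1000,.02),.034]).round().astype(int)] if 0<=u[1]<384])
go(*world(-.04,-.0635),.171,YAW+np.pi/2)
E
python3 -m handwheel '[{"dx":4,"dy":3.15,"dz":0,"wx":0,"wy":0,"wz":-0.1745,"claw":40},{"dx":0,"dy":0,"dz":0,"wx":0,"wy":0,"wz":-0.1745,"claw":40},{"dx":0,"dy":0,"dz":0,"wx":0,"wy":0,"wz":-0.1745,"claw":40},{"dx":0,"dy":0,"dz":0,"wx":0,"wy":0,"wz":-0.1745,"claw":40},{"dx":0,"dy":0,"dz":0,"wx":0,"wy":0,"wz":-0.1745,"claw":40},{"dx":0,"dy":0,"dz":0,"wx":0,"wy":0,"wz":-0.1745,"claw":40},{"dx":0,"dy":0,"dz":0,"wx":0,"wy":0,"wz":-0.1745,"claw":40},{"dx":0,"dy":0,"dz":0,"wx":0,"wy":0,"wz":-0.1745,"claw":40}]'
python3 -m handwheel '[{"dx":0,"dy":0,"dz":0,"wx":0,"wy":0,"wz":-0.1745,"claw":40},{"dx":0,"dy":0,"dz":0,"wx":0,"wy":0,"wz":0,"claw":40}]'
python3 - <<'E'
from h import *
go(*world(-.04,-.0635),.1,YAW+np.pi/2); print(monitor.observe()['qpos'])
g=grab('wrist','w15.png'); g['fish']=1
hsv=cv2.cvtColor(g['frame'],cv2.COLOR_BGR2HSV); m=cv2.inRange(hsv,(0,170,90),(3,255,255))|cv2.inRange(hsv,(172,170,90),(180,255,255))
N,l,st,ce=cv2.connectedComponentsWithStats(m)
for i in range(1,N):
    if st[i,4]>40: print('red',st[i].tolist(),ce[i].round(1),bed(hit(g,*ce[i],.075)))
E
```

```text
hub [-0.0385  0.0014] knob [-0.0395 -0.0624]
0.83 [232.7, 78.6, 108.8, 29.1]
0.52 [169.5, 0.0, 174.9, 185.6]
[(-25, 561), (-23, 326), (-21, 421), (-19, 504), (-17, 400), (-15, 418), (-13, 711), (-11, 724), (-9, 707), (-7, 349), (-5, 332), (-3, 734), (-1, 747), (1, 708), (3, 466), (5, 466), (7, 466), (9, 457), (11, 463), (13, 458), (15, 469), (17, 473), (19, 463), (21, 470), (23, 470), (25, 378), (27, 208), (29, 442), (31, 495), (33, 499), (35, 495), (37, 500), (39, 505)]
t 27.95 d cm [ 7.83  6.44 -0.24] w [-1.000e-03 -1.000e-03 -1.569e+00] now [ 0.5175 -0.0426  0.1687] [-3.14   0.     1.359]
clock: 28.95
position: [0.5568, -0.0098, 0.1687]
tool_rot: [-3.141, -0.002, 2.761]
force: [0.0, 0.9, 0.1]
grip_width: 0.0344
finger_force: 0.0
clock: 29.2
position: [0.5568, -0.01, 0.1687]
tool_rot: [3.141, -0.002, 2.929]
force: [0.2, 0.5, -0.8]
grip_width: 0.034
finger_force: 0.0
t 29.2 d cm [-3.29  3.82  6.87] w [ 0.001 -0.002  0.001] now [ 0.5568 -0.01    0.1687] [ 3.141e+00 -2.000e-03  2.929e+00]
[ 0.46672997  0.56634784 -0.78369577  1.79306827  0.47150555  0.98132159
  0.84868806]
red [290, 208, 18, 20, 300] [298.4 217.8] [-0.0402 -0.0627]
```

Knob at bed (-40, -63), pivot at about (-38.5, 1). I'll lower the open fingers astride it.

```bash
python3 -m handwheel '[{"dx":-3.21,"dy":3.8,"dz":0,"wx":0,"wy":0,"wz":0,"claw":42},{"dx":0,"dy":0,"dz":4,"wx":0,"wy":0,"wz":0,"claw":42},{"dx":0,"dy":0,"dz":2.5,"wx":0,"wy":0,"wz":0,"claw":42},{"dx":0,"dy":0,"dz":2.3,"wx":0,"wy":0,"wz":0,"claw":42},{"dx":0,"dy":0,"dz":2,"wx":0,"wy":0,"wz":0,"claw":42},{"dx":0,"dy":0,"dz":1.5,"wx":0,"wy":0,"wz":0,"claw":42},{"dx":0,"dy":0,"dz":0,"wx":0,"wy":0,"wz":0,"claw":30},{"dx":0,"dy":0,"dz":0,"wx":0,"wy":0,"wz":0,"claw":30}]' 20
python3 - <<'E'
from h import *
s=monitor.observe(); print(bed(s['position']),s['position'][2],s['force'],s['grip_width'],s['finger_force'])
g=grab('wrist','w16.png'); g['fish']=1
hsv=cv2.cvtColor(g['frame'],cv2.COLOR_BGR2HSV); m=cv2.inRange(hsv,(0,170,90),(3,255,255))|cv2.inRange(hsv,(172,170,90),(180,255,255))
N,l,st,ce=cv2.connectedComponentsWithStats(m)
for i in range(1,N):
    if st[i,4]>40: print('red',st[i].tolist(),ce[i].round(1),bed(hit(g,*ce[i],.078)))
E
```

```text
clock: 30.25
position: [0.597, 0.0206, 0.0474]
tool_rot: [3.141, 0.001, 2.929]
force: [-0.2, 0.7, 0.4]
grip_width: 0.0257
finger_force: 0.0
[-0.0398 -0.0636] 0.0473597936692372 [-0.1510051   0.67018934  0.42263727] 0.025725745771689627 0.0
red [242, 224, 35, 43, 1136] [259.  245.5] [-0.0394 -0.0612]
```

The knob sits between the fingers. Now swing.

```bash
python3 -m handwheel '[{"dx":0.03,"dy":-0.65,"dz":0,"wx":0,"wy":0,"wz":0.1,"claw":30},{"dx":0.03,"dy":-0.65,"dz":0,"wx":0,"wy":0,"wz":0.1,"claw":30},{"dx":0.03,"dy":-0.65,"dz":0,"wx":0,"wy":0,"wz":0.1,"claw":30},{"dx":0.03,"dy":-0.65,"dz":0,"wx":0,"wy":0,"wz":0.1,"claw":30},{"dx":0.03,"dy":-0.65,"dz":0,"wx":0,"wy":0,"wz":0.1,"claw":30},{"dx":0.03,"dy":-0.65,"dz":0,"wx":0,"wy":0,"wz":0.1,"claw":30},{"dx":0.03,"dy":-0.65,"dz":0,"wx":0,"wy":0,"wz":0.1,"claw":30},{"dx":0.03,"dy":-0.65,"dz":0,"wx":0,"wy":0,"wz":0.1,"claw":30}]'
cat > k.py <<'E'
from h import *
s=monitor.observe(); print(bed(s['position']),s['position'][2],s['force'],s['tool_rot'][2])
g=grab('wrist','w17.png'); g['fish']=1
hsv=cv2.cvtColor(g['frame'],cv2.COLOR_BGR2HSV); m=cv2.inRange(hsv,(0,170,90),(3,255,255))|cv2.inRange(hsv,(172,170,90),(180,255,255))
N,l,st,ce=cv2.connectedComponentsWithStats(m)
for i in range(1,N):
    if st[i,4]>100:
        b=bed(hit(g,*ce[i],.078)); print('red',st[i].tolist(),b,'cam',np.arctan2(-.0385-b[0],.0015-b[1]))
E
python3 k.py
```

```text
clock: 31.3
position: [0.5683, -0.0208, 0.0476]
tool_rot: [3.14, 0.0, 2.126]
force: [0.7, 2.2, -1.2]
grip_width: 0.0257
finger_force: 1.2
[-0.0865 -0.0443] 0.04758900424396152 [ 0.72801779  2.24568381 -1.18139309] 2.126286682131924
red [247, 224, 35, 42, 1143] [-0.0822 -0.0449] cam 0.7554404249714027
```

```bash
python3 -m handwheel '[{"dx":0.03,"dy":-0.65,"dz":0,"wx":0,"wy":0,"wz":0.1,"claw":30},{"dx":0.03,"dy":-0.65,"dz":0,"wx":0,"wy":0,"wz":0.1,"claw":30},{"dx":0.03,"dy":-0.65,"dz":0,"wx":0,"wy":0,"wz":0.1,"claw":30},{"dx":0.03,"dy":-0.65,"dz":0,"wx":0,"wy":0,"wz":0.1,"claw":30},{"dx":0.03,"dy":-0.65,"dz":0,"wx":0,"wy":0,"wz":0.1,"claw":30},{"dx":0.03,"dy":-0.65,"dz":0,"wx":0,"wy":0,"wz":0.1,"claw":30},{"dx":0.03,"dy":-0.65,"dz":0,"wx":0,"wy":0,"wz":0.1,"claw":30},{"dx":0,"dy":-0.2,"dz":0,"wx":0,"wy":0,"wz":0,"claw":30}]'
python3 k.py
```

```text
clock: 32.35
position: [0.5227, -0.0302, 0.0474]
tool_rot: [3.14, 0.0, 1.432]
force: [2.5, -1.2, 1.6]
grip_width: 0.0254
finger_force: 1.3
[-0.1053 -0.0017] 0.047433789670439194 [ 2.45214606 -1.15704809  1.56754484] 1.4315580811473938
red [247, 223, 35, 43, 1094] [-0.1025 -0.0053] cam 1.4649434612437235
red [33, 251, 14, 17, 132] [-0.1305  0.137 ] cam 2.545122851887519
```

```bash
python3 -m handwheel '[{"dx":0,"dy":-0.3,"dz":0,"wx":0,"wy":0,"wz":0.07,"claw":30},{"dx":0,"dy":-0.3,"dz":0,"wx":0,"wy":0,"wz":0,"claw":30},{"dx":0,"dy":-0.2,"dz":0,"wx":0,"wy":0,"wz":0,"claw":30},{"dx":0,"dy":0,"dz":0,"wx":0,"wy":0,"wz":0,"claw":30}]'
python3 k.py
```

```text
clock: 32.9
position: [0.5147, -0.029, 0.0469]
tool_rot: [3.141, -0.0, 1.362]
force: [4.4, -2.2, 1.8]
grip_width: 0.026
finger_force: 2.3
[-0.1058  0.0064] 0.046932578230819255 [ 4.40706926 -2.15068602  1.76512734] 1.3615149254346255
red [247, 223, 35, 43, 1086] [-0.1029  0.0025] cam 1.5863230292671309
red [46, 266, 14, 16, 134] [-0.1304  0.1376] cam 2.5476789552350034
```

The cam is at its stop. Back off, open, rise and verify.

```bash
python3 -m handwheel '[{"dx":0,"dy":0.35,"dz":0,"wx":0,"wy":0,"wz":0,"claw":45},{"dx":0,"dy":0,"dz":0,"wx":0,"wy":0,"wz":0,"claw":45},{"dx":0,"dy":0,"dz":-3,"wx":0,"wy":0,"wz":0,"claw":45},{"dx":0,"dy":0,"dz":-4,"wx":0,"wy":0,"wz":0,"claw":45},{"dx":0,"dy":0,"dz":-5,"wx":0,"wy":0,"wz":0,"claw":45},{"dx":3,"dy":0,"dz":-4,"wx":0,"wy":0,"wz":0,"claw":45},{"dx":2,"dy":0,"dz":0,"wx":0,"wy":0,"wz":0,"claw":45},{"dx":0,"dy":0,"dz":0,"wx":0,"wy":0,"wz":0,"claw":45}]'
python3 k.py
python3 - <<'E'
from h import *
g=grab('wrist','w18.png'); g['fish']=1; barx(g)
f=g['frame'].sum(2)
for y in(.015,-.015): print([(x,int(f[u[1],u[0]])) for x in range(-20,110,3) for u in [proj(g,[*world(x/1000,y),.035]).round().astype(int)] if 0<=u[1]<384])
c=proj(g,[*world(.064,0),.037]).astype(int); corners(g,(c[0]-50,max(c[1]-42,0),c[0]+50,c[1]+42),.037,lo=(3,100,110))
E
```

```text
clock: 33.95
position: [0.5279, 0.0207, 0.2068]
tool_rot: [-3.141, -0.0, 1.362]
force: [-0.1, 0.0, 0.4]
grip_width: 0.0382
finger_force: 0.0
[-0.0544  0.004 ] 0.20684790396650277 [-0.11944897  0.04860841  0.37906758] 1.3622204767402857
red [251, 211, 16, 19, 235] [-0.1034  0.0021] cam 1.5800410557147742
bar [(np.int64(-55), np.int64(-23)), (np.int64(-56), np.int64(-23)), (np.int64(-55), np.int64(-23))]
[(-20, 674), (-17, 478), (-14, 331), (-11, 166), (-8, 732), (-5, 704), (-2, 753), (1, 672), (4, 448), (7, 489), (10, 473), (13, 454), (16, 489), (19, 488), (22, 494), (25, 366), (28, 270), (31, 509), (34, 520), (37, 515), (40, 513), (43, 510), (46, 523), (49, 464), (52, 266), (55, 228), (58, 237), (61, 220), (64, 305), (67, 210), (70, 281), (73, 484), (76, 517), (79, 519), (82, 518), (85, 522), (88, 516), (91, 513), (94, 505), (97, 496), (100, 254), (103, 303), (106, 369), (109, 400)]
[(-20, 718), (-17, 678), (-14, 385), (-11, 462), (-8, 733), (-5, 719), (-2, 753), (1, 674), (4, 457), (7, 483), (10, 469), (13, 492), (16, 487), (19, 475), (22, 485), (25, 383), (28, 285), (31, 515), (34, 508), (37, 513), (40, 504), (43, 513), (46, 500), (49, 453), (52, 277), (55, 226), (58, 227), (61, 217), (64, 200), (67, 223), (70, 403), (73, 511), (76, 514), (79, 517), (82, 520), (85, 511), (88, 511), (91, 511), (94, 520), (97, 502), (100, 250), (103, 256), (106, 309), (109, 402)]
bed mm [60.6  0.1] [84.3 57.6] 0.2 (235, 29, 53, 74)
```

```bash
python3 -c "
from workcell import job_done
print(job_done())"
```

```text
the job is handed in; nothing more can be done
None
```

The lino block is locked up and the job is handed in at about 34 s: block and spacer tight and centred against the head, bar held by its pawl at about 0.0635 m, cam at about 1.57 rad, and no jar, bottle or tin knowingly touched; the hand-in returned no verdict, and the pad-spring compression (about 8.5 mm) is worked out, not measured.

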